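# Load copper printing blocks into a transit frame

### The job

Get the transit frame ready to leave the store: take the grey zinc-faced block out of its pocket and put it back in the crate, lying flat on the crate's floor face up, and seat every copper-faced block from the crate in a pocket of its own, face up and fully down. At the end all three yellow levers must be swung fully shut, also over an empty pocket; all the zinc blocks stay flat in the crate, and the other things on the bench are left where they are.

Things in the scene. Friction and masses are not known exactly. Their poses are not given: they have to be found in the camera images.
- crate: shallow open wooden crate with a grey felt floor, fixed, 206 x 302 mm (x, y), lip 20 mm high and 6 mm thick; origin: centre of its underside on the table; the inner floor is 6 mm above the origin (lip stands 14 mm above it), inside 194 x 290 mm
- frame: blue transit frame, a fixed plate 150 x 310 x 20 mm (x, y, z) with three rectangular pockets in a row along its y and an yellow swing lever behind (+x of) each; origin: centre of its underside on the table; pocket centres at x = -25 mm, y = -105, 0, +105 mm, lever pivots at x = +35 mm, same y
- pocket1 (a point): centre of the floor of pocket 1 (8 mm above the table); axes as the frame's. The pocket is 68 mm (x) by 53 mm (y), 12 mm deep with a 2 mm lead-in, so a block (60 x 45) stands 16 mm out of it
- lever1 (a joint): yellow lever of pocket 1, rad, turning level about a pivot 60 mm beyond the pocket (frame +x): 0 = shut, bar over the block towards frame -x; 1.57 = open, towards frame +y; range 0 to 1.6; stays where left (1.3 N). Bar 14 mm wide, 39 to 47 mm above the table, 3 mm over a seated block; at its end, 80 mm from the pivot, a black round post to grip, 14 mm thick, top 81 mm above the table
- pocket2 (a point): centre of the floor of pocket 2 (8 mm above the table); axes as the frame's. The pocket is 68 mm (x) by 53 mm (y), 12 mm deep with a 2 mm lead-in, so a block (60 x 45) stands 16 mm out of it
- lever2 (a joint): yellow lever of pocket 2, rad, turning level about a pivot 60 mm beyond the pocket (frame +x): 0 = shut, bar over the block towards frame -x; 1.57 = open, towards frame +y; range 0 to 1.6; stays where left (1.3 N). Bar 14 mm wide, 39 to 47 mm above the table, 3 mm over a seated block; at its end, 80 mm from the pivot, a black round post to grip, 14 mm thick, top 81 mm above the table
- pocket3 (a point): centre of the floor of pocket 3 (8 mm above the table); axes as the frame's. The pocket is 68 mm (x) by 53 mm (y), 12 mm deep with a 2 mm lead-in, so a block (60 x 45) stands 16 mm out of it
- lever3 (a joint): yellow lever of pocket 3, rad, turning level about a pivot 60 mm beyond the pocket (frame +x): 0 = shut, bar over the block towards frame -x; 1.57 = open, towards frame +y; range 0 to 1.6; stays where left (1.3 N). Bar 14 mm wide, 39 to 47 mm above the table, 3 mm over a seated block; at its end, 80 mm from the pivot, a black round post to grip, 14 mm thick, top 81 mm above the table
- copper1: copper-faced (reddish) printing block on a dark wood base, 60 x 45 x 28 mm (x, y, z), about 170 g; origin: centre of its underside; starts in the crate face up; may be absent
- copper2: copper-faced (reddish) printing block on a dark wood base, 60 x 45 x 28 mm (x, y, z), about 170 g; origin: centre of its underside; starts in the crate face up; may be absent
- copper3: copper-faced (reddish) printing block on a dark wood base, 60 x 45 x 28 mm (x, y, z), about 170 g; origin: centre of its underside; starts in the crate face up; may be absent
- zinc1: zinc-faced (grey) printing block on a dark wood base, 60 x 45 x 28 mm (x, y, z), about 170 g; origin: centre of its underside; if present, starts in pocket 1 (one of zinc1 to zinc3 is present)
- zinc2: zinc-faced (grey) printing block on a dark wood base, 60 x 45 x 28 mm (x, y, z), about 170 g; origin: centre of its underside; if present, starts in pocket 2 (one of zinc1 to zinc3 is present)
- zinc3: zinc-faced (grey) printing block on a dark wood base, 60 x 45 x 28 mm (x, y, z), about 170 g; origin: centre of its underside; if present, starts in pocket 3 (one of zinc1 to zinc3 is present)
- zinc4: zinc-faced (grey) printing block on a dark wood base, 60 x 45 x 28 mm (x, y, z), about 170 g; origin: centre of its underside; starts in the crate and stays there
- zinc5: zinc-faced (grey) printing block on a dark wood base, 60 x 45 x 28 mm (x, y, z), about 170 g; origin: centre of its underside; starts in the crate and stays there
- scale_bar: black and white scale bar 22 x 160 x 6 mm, a bystander; origin at its underside
- loupe: black loupe, 48 mm wide, 36 mm high, a bystander; origin at its underside
- brush: soft brush lying flat, a bystander; origin at its underside (brush: middle)
- swab_jar: glass jar 60 mm wide, 85 mm high, a bystander; origin at its underside
- solvent: amber bottle 56 mm wide, 150 mm high, a bystander; origin at its underside
- steel_weight: steel weight, disc 64 mm wide, 30 mm high, a bystander; origin at its underside
There are look-alikes about, which are no part of the job. Leave any green look-alike of the copper2 alone.

How it is judged:
At the end, for the whole second after the job is handed in: every copper block present lies face up in one of the three pockets (within 7 mm of its centre, within 3 mm of its floor, square to it); every zinc block lies flat and face up on the crate's floor; all three levers are within 0.15 rad of shut; everything released and at rest (((horizontal distance between copper1 and pocket1 below 0.007 m and z of copper1 in the frame of pocket1 below 0.003 m and angle between the x axis of copper1 and the x axis of pocket1, either way round below 0.2 rad) or (horizontal distance between copper1 and pocket2 below 0.007 m and z of copper1 in the frame of pocket2 below 0.003 m and angle between the x axis of copper1 and the x axis of pocket2, either way round below 0.2 rad) or (horizontal distance between copper1 and pocket3 below 0.007 m and z of copper1 in the frame of pocket3 below 0.003 m and angle between the x axis of copper1 and the x axis of pocket3, either way round below 0.2 rad)) and angle between each of copper1, copper2, copper3, zinc1, zinc2, zinc3, zinc4, zinc5's own z axis and vertical below 0.06 rad and linear speed of each of copper1, copper2, copper3, zinc1, zinc2, zinc3, zinc4, zinc5 below 0.02 m/s and ((horizontal distance between copper2 and pocket1 below 0.007 m and z of copper2 in the frame of pocket1 below 0.003 m and angle between the x axis of copper2 and the x axis of pocket1, either way round below 0.2 rad) or (horizontal distance between copper2 and pocket2 below 0.007 m and z of copper2 in the frame of pocket2 below 0.003 m and angle between the x axis of copper2 and the x axis of pocket2, either way round below 0.2 rad) or (horizontal distance between copper2 and pocket3 below 0.007 m and z of copper2 in the frame of pocket3 below 0.003 m and angle between the x axis of copper2 and the x axis of pocket3, either way round below 0.2 rad)) and ((horizontal distance between copper3 and pocket1 below 0.007 m and z of copper3 in the frame of pocket1 below 0.003 m and angle between the x axis of copper3 and the x axis of pocket1, either way round below 0.2 rad) or (horizontal distance between copper3 and pocket2 below 0.007 m and z of copper3 in the frame of pocket2 below 0.003 m and angle between the x axis of copper3 and the x axis of pocket2, either way round below 0.2 rad) or (horizontal distance between copper3 and pocket3 below 0.007 m and z of copper3 in the frame of pocket3 below 0.003 m and angle between the x axis of copper3 and the x axis of pocket3, either way round below 0.2 rad)) and x of zinc1 in the frame of crate between -0.097 and 0.097 m and y of zinc1 in the frame of crate between -0.145 and 0.145 m and z of each of zinc1, zinc2, zinc3, zinc4, zinc5 in the frame of crate below 0.01 m and x of zinc2 in the frame of crate between -0.097 and 0.097 m and y of zinc2 in the frame of crate between -0.145 and 0.145 m and x of zinc3 in the frame of crate between -0.097 and 0.097 m and y of zinc3 in the frame of crate between -0.145 and 0.145 m and x of zinc4 in the frame of crate between -0.097 and 0.097 m and y of zinc4 in the frame of crate between -0.145 and 0.145 m and x of zinc5 in the frame of crate between -0.097 and 0.097 m and y of zinc5 in the frame of crate between -0.145 and 0.145 m and value of joint each of lever1, lever2, lever3 below 0.15 rad); the robot touches nothing.
It fails at once if one of the other things on the bench is moved more than 40 mm (distance of any of scale_bar, loupe, brush, swab_jar, solvent, steel_weight from where it was at the start of the episode above 0.04 m).
Of copper1, copper2, copper3 only 2 to 3 are there at a start; the rules pass over those that are not, and their reading is None.
Of zinc1, zinc2, zinc3 only 1 to 1 are there at a start; the rules pass over those that are not, and their reading is None.
At some moment in a run one of copper1, copper2, copper3, zinc4, zinc5 may be knocked a few centimetres aside while the robot is not near it.
It also fails if it takes over 210 s, if anything falls off the work surface, if the arm or the gripper's body presses on something with over 40 N, if the wrist force passes 120 N, or if a joint passes its speed limit or range.

### The arm

A 6-joint arm with a two-finger parallel gripper is mounted at the origin on the work surface. World frame = base frame: x ahead of the robot, y to its left, z up, the work surface at z = 0. Lengths are in m, angles in rad, forces in N, time in s.
With the tool pointing down it reaches from about 0.375 to 0.975 m from the base axis. Payload 3.8 kg.
Tool frame: the origin (TCP) lies on the centre line of the jaws, within the pads' length; the fingertips stand 14 mm ahead of it and the grasp point (between the pads) lies 5 mm behind it; z points along the fingers, x is the direction in which the jaws open and shut, and the axes are right-handed (so a half turn about z gives the same grasp; the last joint's range is limited). The gripper opens to 85 mm and grips with 20 to 120 N. Pads are 22 mm wide; open, the fingers measure 114 mm over their backs; the gripper's body (76 mm by 85 mm) begins 54 mm behind the grasp point. The pads swing forward as they close: fully open they stand 13 mm farther back than shut.
Start: joints at [1.241, 0.264, 1.604, -0, 1.274, -0.037], TCP at [0.195, 0.646, 0.245] pointing down, gripper open.
Joint ranges: [-2.63, 2.63], [-0.94, 2.18], [0.31, 2.57], [-1.31, 4.45], [0, 2.66], [-2.55, 2.55]. Speed limits (rad/s): [2.57, 2.57, 3.14, 3.14, 3.14, 3.14].

### API

Orientations are given as a rotation vector (axis times angle).
In Python, from workcell import bot gives the robot as it stands. The module is installed in compiled form; this text tells all that it offers.
- The arm moves only by the tool arm_command, never from a script. Its argument "steps" is one flat list of numbers, 7 for each row, row after row: the shift along the tool's x, y, z in units of 30 mm (1.0 is 30 mm), then the turn, a rotation vector about the tool's x, y, z in units of 6 degrees (1.0 is 6 degrees), then the opening, from 0 (shut) to 1 (fully open). In form: [tx, ty, tz, ax, ay, az, fingers, tx, ty, tz, ax, ay, az, fingers, ...]. A call has 1 to 10 rows; each row shifts and turns the commanded pose from where the row before left it, along the tool's axes as they then stand; what a row does not reach is not made up. A row lasts 1/8 s, in which the tool goes at most 62.5 mm and 10.7 degrees, less where a joint would pass 70% of its speed; a pose out of reach is approached as far as the arm can. A call is refused whole if a number of a shift passes 1 or a number of a turn 1, either way. A call with a gripper value outside its range is refused whole. The fingers move at their own pace and stop on an object; "squeeze" is the grip in N (left out, the last holds). Time passes only in rows, so rows that do not move let the fingers close. It gives the time, the measured TCP pose, the force and the opening at its end, in the units of the state.
- bot.read_state(): the state, without advancing time (a new reading comes with each control period).
- bot.read_camera(name): name is "scene" or "top" or "wrist"; returns a dict with "img" (400x640x3 uint8, red, green, blue), "camera_matrix" (3x3 intrinsics, pixels), "k1" (the pictures are not rectified: a ray, as slopes to the right and down, at radius r is drawn at 1 + k1 r^2 times it, then the intrinsics apply), "pose" (4x4, takes a point from camera to world coordinates); the wrist camera has in their place "T_tool_cam" (4x4, takes a point from camera to tool coordinates, whose origin is the TCP and whose axes are the tool frame's). Camera axes: x right, y down, z forward; pixel columns grow to the right and rows downward; lengths in m; the calibration is good to about 2 mm. A picture is of the moment at which its call begins: read the wrist's pose just before it. There is no depth.
- bot.finish_job(): hands the job in, once; it reports no verdict.
The state is a dict: "time": time; "q": joint angles; "joint_vel": joint speeds; "joint_torque": joint torques, N m; "tool_pos": TCP position; "tcp_rot": TCP orientation; "wrist_force": force on the tool from outside, world axes, zero at the start; "torque": the same for the moment, N m; "width": opening from 0.0 (shut) to 1.0 (fully open).
Only numpy, scipy, OpenCV 4.12 (cv2) and the standard library are available. Lean on these libraries where they do the work, as an engineer would, in place of code of your own. Each camera call takes 0.05 s, during which the arm holds its last target.

## Working session

There is one attempt and no reset: what is moved stays moved. The work goes in short steps, Python scripts to look and compute and a tool call to move; the robot and the scene stay as the last step left them, time stands still between calls to the robot, and variables do not carry over. Pictures are saved under pics/ and viewed, and the job is handed in when it is done.

Besides the shell and the picture viewer there is one more tool, called as name(argument=value, ...) on one line, values as JSON. arm_command: Moves the arm, as the interface text tells. Its arguments: {"type":"object","properties":{"steps":{"type":"array","items":{"type":"number"}},"squeeze":{"type":"number"}},"required":["steps"]}

```bash
mkdir -p pics; python3 - <<'E'
from workcell import bot
import cv2,json
s=bot.read_state()
for k,v in s.items(): print(k,v)
for n in ["scene","top","wrist"]:
    c=bot.read_camera(n); cv2.imwrite(f"pics/{n}0.png",c["img"][:,:,::-1])
    print(n,c["camera_matrix"],c["k1"],c.get("pose",c.get("T_tool_cam")))
E
```

```text
time 0.0
q [ 1.24108703e+00  2.64781572e-01  1.60541040e+00 -4.52030429e-06
  1.27373285e+00 -3.68991200e-02]
joint_vel [-1.21267614e-03  2.24753712e-05  4.94479445e-04 -3.52441737e-04
  6.46364614e-04  4.12322569e-04]
joint_torque [ 2.63448215e-03 -5.15125322e+01 -3.67319727e+01  2.69426209e-04
  1.29729763e-02 -4.24534494e-05]
tool_pos [0.194601   0.64557853 0.24392322]
tcp_rot [ 2.52068048  1.87281749 -0.00301405]
wrist_force [-0.58369946 -0.48115038 -0.03313218]
torque [0.01470572 0.01526682 0.02150282]
width 0.9997534502035654
scene [[361.04857552   0.         316.51814319]
 [  0.         361.04857552 197.38352778]
 [  0.           0.           1.        ]] -0.07781170003783527 [[ 0.89793825  0.3751964  -0.23007511  0.89916569]
 [ 0.43999901 -0.7529346   0.48937752 -0.62903379]
 [ 0.01038117 -0.54066361 -0.84117483  1.12482164]
 [ 0.          0.          0.          1.        ]]
top [[433.74748102   0.         313.13321108]
 [  0.         433.74748102 201.57119563]
 [  0.           0.           1.        ]] -0.1226617553825965 [[-2.26529488e-02 -9.98278339e-01  5.41036137e-02  5.13311686e-01]
 [-9.99741094e-01  2.27356542e-02  9.13567818e-04 -1.38921377e-02]
 [-2.14207602e-03 -5.40689110e-02 -9.98534909e-01  1.46885622e+00]
 [ 0.00000000e+00  0.00000000e+00  0.00000000e+00  1.00000000e+00]]
wrist [[280.4215637    0.         316.53629277]
 [  0.         280.4215637  198.43470104]
 [  0.           0.           1.        ]] -0.022663859981839368 [[ 9.99999780e-01 -2.04163807e-04 -6.31162834e-04 -7.19178210e-04]
 [ 3.88280489e-04  9.51590205e-01  3.07369373e-01 -7.86363563e-02]
 [ 5.37854669e-04 -3.07369551e-01  9.51590075e-01 -1.27929615e-01]
 [ 0.00000000e+00  0.00000000e+00  0.00000000e+00  1.00000000e+00]]
```

View pics/top0.png

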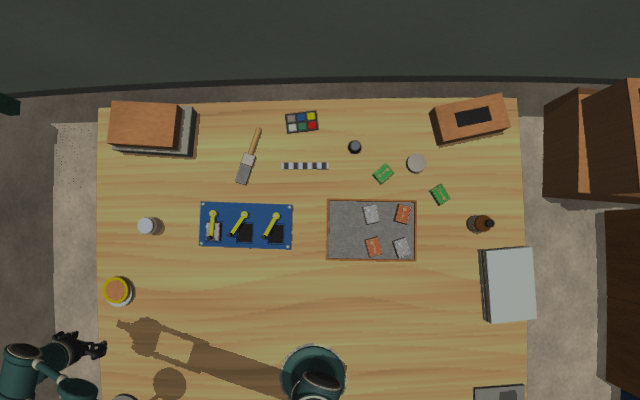

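View pics/scene0.png

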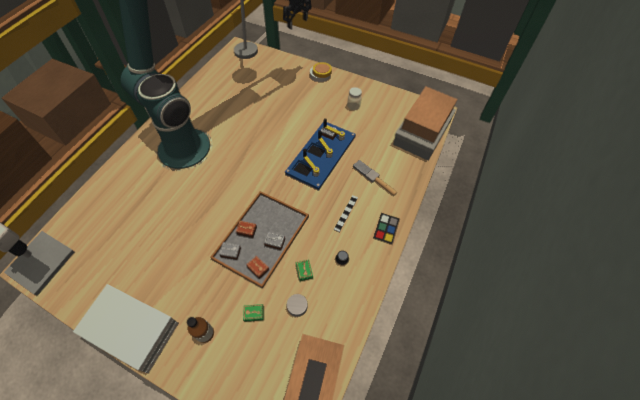

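View pics/wrist0.png

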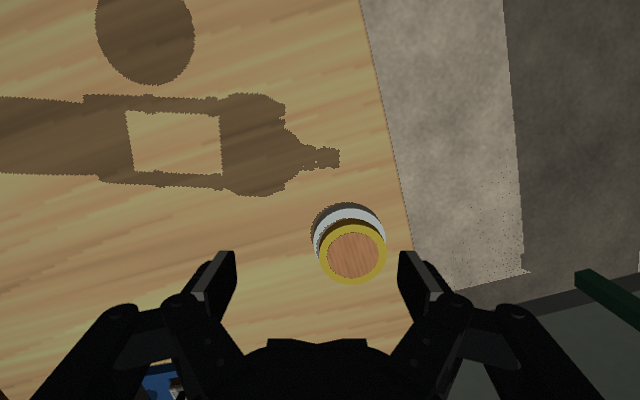

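```bash
cat > h.py <<'E'
from workcell import bot
import cv2, numpy as np
from scipy.spatial.transform import Rotation as R
def px2w(c,uv,z,T=None):
    uv=np.asarray(uv,float).reshape(-1,2);K=c["camera_matrix"];T=c["pose"] if T is None else T
    xd=(uv-K[:2,2])/K[0,0]; rd=np.linalg.norm(xd,axis=1,keepdims=True); r=rd.copy()
    for _ in range(20): r=rd/(1+c["k1"]*r**2)
    x=xd*np.where(rd>0,r/np.maximum(rd,1e-12),1)
    d=np.c_[x,np.ones(len(x))]@T[:3,:3].T
    z=np.broadcast_to(z,len(x))
    return T[:3,3]+d*((z-T[2,3])/d[:,2])[:,None]
def w2px(c,P,T=None):
    P=np.asarray(P,float).reshape(-1,3);K=c["camera_matrix"];T=c["pose"] if T is None else T
    q=(P-T[:3,3])@T[:3,:3]; x=q[:,:2]/q[:,2:]; r2=(x**2).sum(1,keepdims=True)
    return x*(1+c["k1"]*r2)*K[0,0]+K[:2,2]
def wristT(s,c):
    T=np.eye(4);T[:3,:3]=R.from_rotvec(s["tcp_rot"]).as_matrix();T[:3,3]=s["tool_pos"];return T@c["T_tool_cam"]
def st():
    s=bot.read_state();Rm=R.from_rotvec(s["tcp_rot"]).as_matrix()
    print("t",round(s["time"],2),"p",np.round(s["tool_pos"],4),"x-yaw",round(np.degrees(np.arctan2(Rm[1,0],Rm[0,0])),2),"zaxis",np.round(Rm[:,2],3),"F",np.round(s["wrist_force"],1),"w",round(s["width"],3),"q",np.round(s["q"],2))
    return s
E
python3 - <<'E'
from h import *
c=bot.read_camera("top");im=c["img"][:,:,::-1]
cr=cv2.resize(im[190:270,190:430],None,fx=3.3,fy=3.3,interpolation=cv2.INTER_CUBIC);cv2.imwrite("pics/topz.png",cr)
c2=bot.read_camera("scene");im=c2["img"][:,:,::-1]
cv2.imwrite("pics/sz.png",cv2.resize(im[110:200,270:370],None,fx=6,fy=6,interpolation=cv2.INTER_CUBIC))
print(px2w(c,[(200,203),(292,204),(292,248),(200,248)],.02))
print(px2w(c,[(327,200),(415,200),(415,260),(327,260)],.02))
E
```

```text
[[0.59568097 0.3692878  0.02      ]
 [0.58528938 0.05830173 0.02      ]
 [0.43853387 0.06133925 0.02      ]
 [0.44423462 0.3711229  0.02      ]]
[[ 0.59602228 -0.05907323  0.02      ]
 [ 0.58930201 -0.35561345  0.02      ]
 [ 0.3880855  -0.34926998  0.02      ]
 [ 0.39604431 -0.05429929  0.02      ]]
```

View pics/topz.png

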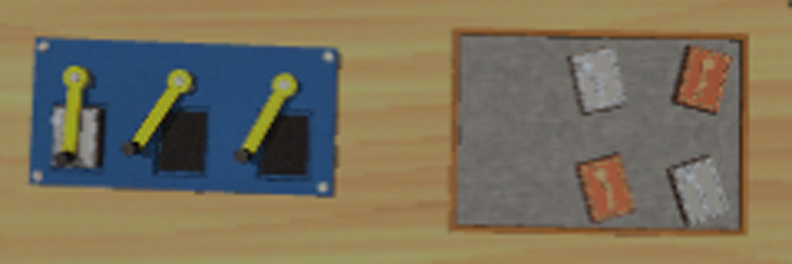

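View pics/sz.png

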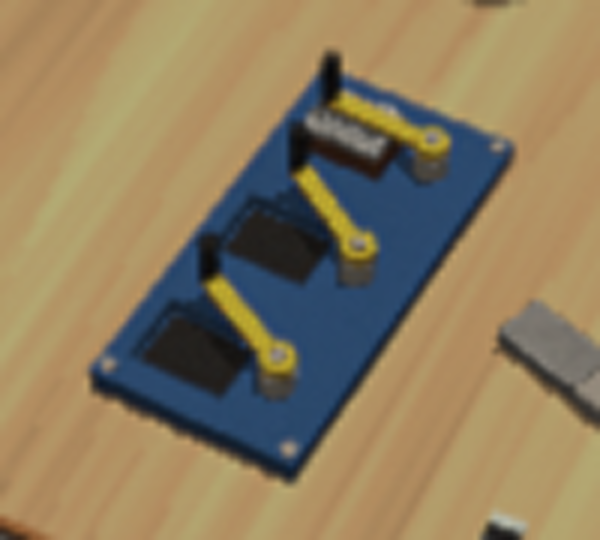

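Candidates: copper at top-view px (403,213) and (373,246). The zincs in the crate are at (371,213) and (402,247), and one zinc sits in the pocket with y+ (pocket 3), px (213,232), under its shut lever. The green look-alikes at (384,173) and (440,194) are outside the crate and stay put. Levers 1 and 2 are part open. I'll now go for a close look with the wrist camera.

arm_command(steps=[0,0,0,0,0,-1,1,0,0,0,0,0,-1,1,0,0,0,0,0,-0.8,1,-1,0.5,0,0,0,0,1,-1,0.5,0,0,0,0,1,-1,0.5,0,0,0,0,1,-1,0.5,0,0,0,0,1,-1,0.5,0,0,0,0,1,-1,0.5,0,0,0,0,1,-1,0.5,0,0,0,0,1])

```text
time: 1.5
tool_pos: [0.3003, 0.4352, 0.2453]
tcp_rot: [2.221, 2.222, 0.0]
wrist_force: [0.2, 0.7, -0.3]
width: 1.002
```

arm_command(steps=[-1,0.5,0,0,0,0,1,-1,0.5,0,0,0,0,1,-1,0.5,0,0,0,0,1,-1,0.5,0,0,0,0,1,-1,0.5,0,0,0,0,1,-1,0.5,0,0,0,0,1,-1,0.5,0,0,0,0,1,-0.3,0.5,0,0,0,0,1,0,0,0,0,0,0,1])

```text
time: 2.62
tool_pos: [0.4209, 0.2173, 0.2454]
tcp_rot: [-2.223, -2.22, -0.001]
wrist_force: [-0.4, -0.7, 0.4]
width: 0.997
```

```bash
python3 - <<'E'
from h import *
s=st();c=bot.read_camera("wrist");cv2.imwrite("pics/w1.png",c["img"][:,:,::-1]);np.savez("w1.npz",img=c["img"],T=wristT(s,c))
E
```

```text
t 2.62 p [0.4209 0.2173 0.2454] x-yaw 89.92 zaxis [ 0.     0.001 -1.   ] F [-0.4 -0.7  0.4] w 0.997 q [ 0.42 -0.12  2.02  0.    1.25 -1.15]
```

View pics/w1.png

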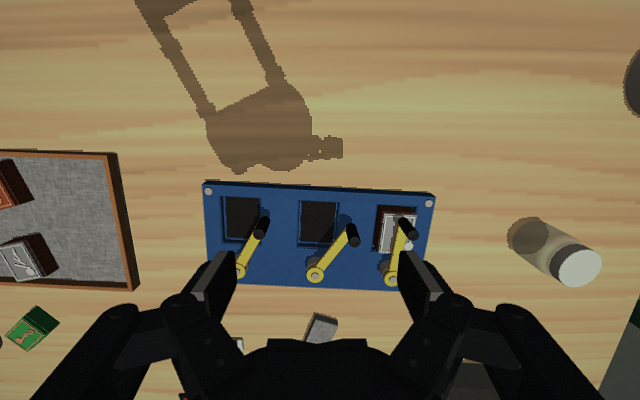

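```bash
python3 - <<'E'
from h import *
im=cv2.imread("pics/w1.png")
cv2.imwrite("pics/w1z.png",cv2.resize(im[170:300,195:445],None,fx=3.2,fy=3.2,interpolation=cv2.INTER_CUBIC))
E
```

```text
(no output)
```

View pics/w1z.png

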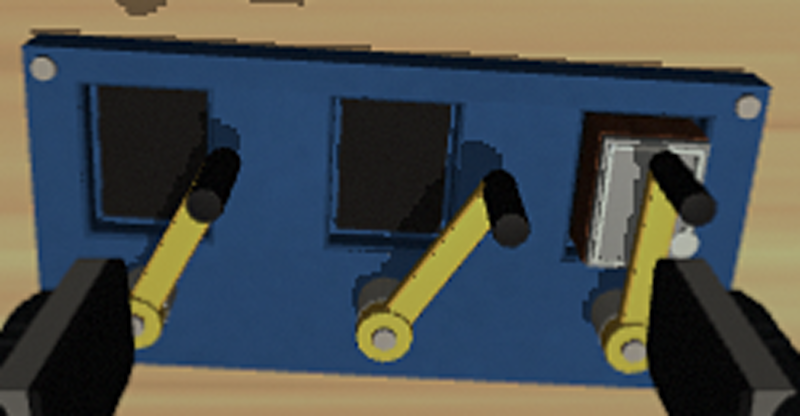

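```bash
cat > fit.py <<'E'
from h import *
from scipy.optimize import least_squares
z=np.load("w1.npz");c=bot.read_camera("wrist");T=z["T"]
def up(p): return np.array(p)/3.2+[195,170]
obs=[((-75,-155,20),(27,50)),((-75,155,20),(768,88)),((35,0,49),(385,340)),((35,105,49),(632,350)),((35,-105,49),(145,325)),
 ((-60,-133,20),(82,85)),((-60,28,20),(462,103)),((-60,-28,20),(333,95)),((-60,78,20),(586,113)),((10,-28,20),(330,240)),((75,0,20),(403,374))]
M=np.array([o[0] for o in obs])/1000.;U=np.array([up(o[1]) for o in obs])
def W(p):
    cs,sn=np.cos(p[2]),np.sin(p[2]);return M@np.array([[cs,sn,0],[-sn,cs,0],[0,0,1]])+[p[0],p[1],0]
r=least_squares(lambda p:(w2px(c,W(p),T)-U).ravel(),[.515,.215,0],loss="soft_l1")
print(r.x);print(np.round(w2px(c,W(r.x),T)-U,1))
x0,y0,a=r.x
F=lambda x,y:np.round([x0+np.cos(a)*x-np.sin(a)*y,y0+np.sin(a)*x+np.cos(a)*y],4)
for i,y in enumerate([-.105,0,.105]):print(i+1,"pocket",F(-.025,y),"pivot",F(.035,y))
# lever angles from post tops z=.081
for i,u in enumerate([(205,207),(513,230),(698,208)]):
    P=px2w(c,[up(u)],.081,T)[0];pv=F(.035,[-.105,0,.105][i]);d=P[:2]-pv;print("post",P,"r",np.linalg.norm(d),"th",np.pi+a-np.arctan2(d[1],d[0])% (2*np.pi))
E
python3 fit.py
```

```text
[ 0.52052208  0.21787346 -0.05607215]
[[-0.9 -1. ]
 [ 2.4 -0.6]
 [ 1.  -0.5]
 [ 1.7 -0.1]
 [-2.7  0.4]
 [-0.7 -0.1]
 [ 1.8  0.5]
 [ 0.   0.8]
 [ 0.3 -0.7]
 [-0.8  2.8]
 [-6.1  1.1]]
1 pocket [0.4897 0.1144] pivot [0.5496 0.1111]
2 pocket [0.4956 0.2193] pivot [0.5555 0.2159]
3 pocket [0.5014 0.3241] pivot [0.5614 0.3207]
post [0.47993852 0.15059471 0.081     ] r 0.08007842170291286 th 0.45969281247021554
post [0.48923952 0.26113929 0.081     ] r 0.08023119167744064 th 0.5429820001644434
post [0.48075815 0.32722376 0.081     ] r 0.08090530237220718 th 0.024649987528110984
```

arm_command(steps=[0,0,0,0,0,0.53,0.4,0.94,0.45,0,0,0,0,0.4,0.93,0.46,0,0,0,0,0.4,0.93,0.45,0,0,0,0,0.4,0.93,0.45,1,0,0,0,0.4,0,0,1,0,0,0,0.4,0,0,1,0,0,0,0.4,0,0,1,0,0,0,0.4,0,0,0.8,0,0,0,0.4,0,0,0,0,0,0,0.4])

```text
time: 3.98
tool_pos: [0.4777, 0.3261, 0.0987]
tcp_rot: [-2.279, -2.16, 0.009]
wrist_force: [0.3, 0.8, -0.4]
width: 0.402
```

```bash
python3 - <<'E'
from h import *
s=st();c=bot.read_camera("wrist");cv2.imwrite("pics/w2.png",c["img"][:,:,::-1])
E
```

```text
t 3.98 p [0.4777 0.3261 0.0987] x-yaw 86.93 zaxis [-0.005 -0.003 -1.   ] F [ 0.3  0.8 -0.4] w 0.402 q [ 0.56  0.22  1.95  0.    0.98 -0.96]
```

View pics/w2.png

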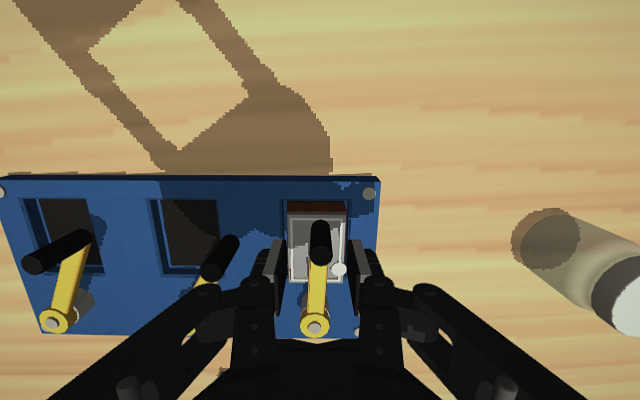

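arm_command(steps=[0,0.1,0.5,0,0,0,0.4,0,0,0.5,0,0,0,0.3,0,0,0,0,0,0,0.3,0,0,0,0,0,0,0.3])

```text
time: 4.53
tool_pos: [0.4834, 0.3259, 0.0712]
tcp_rot: [-2.282, -2.159, 0.0]
wrist_force: [0.6, 0.1, -0.4]
width: 0.299
```

arm_command(steps=[0.279,0.0146,0,0,0,1,0.3,0.279,0.0146,0,0,0,1,0.3,0.279,0.0146,0,0,0,1,0.3,0.279,0.0146,0,0,0,1,0.3,0.279,0.0146,0,0,0,1,0.3,0.279,0.0146,0,0,0,1,0.3,0.279,0.0146,0,0,0,1,0.3,0,0,0,0,0,0,0.3])

```text
time: 5.52
tool_pos: [0.5075, 0.3787, 0.0719]
tcp_rot: [-2.903, -1.2, -0.002]
wrist_force: [1.4, 0.8, 0.8]
width: 0.304
```

```bash
python3 - <<'E'
from h import *
s=st();c=bot.read_camera("wrist");cv2.imwrite("pics/w3.png",c["img"][:,:,::-1])
E
```

```text
t 5.53 p [0.5075 0.3787 0.0719] x-yaw 44.9 zaxis [ 0.001  0.001 -1.   ] F [1.4 0.8 0.8] w 0.304 q [ 0.6   0.34  1.85  0.    0.95 -0.18]
```

View pics/w3.png

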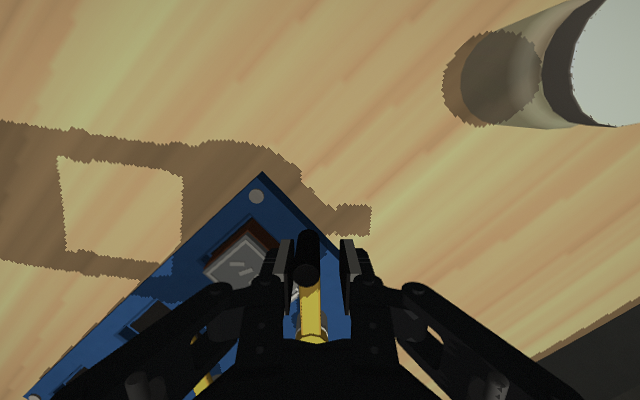

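arm_command(steps=[0.279,0.0146,0,0,0,1,0.3,0.279,0.0146,0,0,0,1,0.3,0.279,0.0146,0,0,0,1,0.3,0.279,0.0146,0,0,0,1,0.3,0.279,0.0146,0,0,0,1,0.3,0.279,0.0146,0,0,0,1,0.3,0.279,0.0146,0,0,0,1,0.3,0.24,0.01,0,0,0,0.8,0.3,0,0,0,0,0,0,0.35,0,0,-1,0,0,0,0.4])

```text
time: 6.82
tool_pos: [0.5641, 0.4, 0.0983]
tcp_rot: [3.138, -0.049, -0.009]
wrist_force: [0.3, -0.3, -0.1]
width: 0.396
```

arm_command(steps=[0,0,-1,0,0,0,0.4,0,0,-1,0,0,0,0.5,0,0,0,0,0,-1,0.7,0,0,0,0,0,-1,0.7,0,0,0,0,0,-1,0.7,0,0,0,0,0,-1,0.7,0,0,0,0,0,-1,0.7,0,0,0,0,0,-1,0.7,0,0,0,0,0,-1,0.7,0,0,0,0,0,-1,0.7])

```text
time: 8.07
tool_pos: [0.5662, 0.4016, 0.1615]
tcp_rot: [-2.887, -1.238, -0.0]
wrist_force: [0.7, 0.6, -0.8]
width: 0.698
```

arm_command(steps=[0,-0.3,0,0,0,-1,0.7,0,-0.3,0,0,0,-1,0.7,0,-0.3,0,0,0,-1,0.7,0,-0.3,0,0,0,-1,0.7,0,0,0,0,0,-1,0.7,0,0,0,0,0,-1,0.7,0,0,0,0,0,-0.8,0.7])

```text
time: 8.95
tool_pos: [0.5369, 0.4221, 0.1615]
tcp_rot: [-2.275, -2.166, -0.001]
wrist_force: [0.1, 0.5, -0.1]
width: 0.697
```

```bash
python3 - <<'E'
from h import *
s=st();c=bot.read_camera("wrist");cv2.imwrite("pics/w4.png",c["img"][:,:,::-1]);np.savez("w4.npz",img=c["img"],T=wristT(s,c))
E
```

```text
t 8.95 p [0.5369 0.4221 0.1615] x-yaw 87.19 zaxis [ 0.  0. -1.] F [ 0.1  0.5 -0.1] w 0.697 q [ 0.63  0.34  1.67  0.    1.14 -0.89]
```

View pics/w4.png

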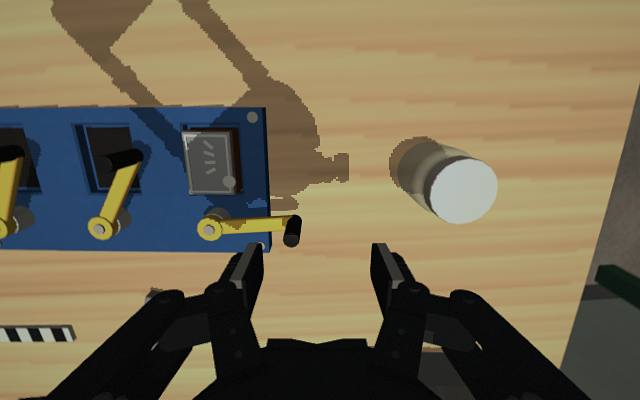

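```bash
python3 - <<'E'
from h import *
im=cv2.imread("pics/w4.png")
z=np.load("w4.npz");c=bot.read_camera("wrist");T=z["T"]
# overlay predicted block in pocket3 and pockets
x0,y0,a=0.5205,.2179,-.056
def F(x,y,zz): return [x0+np.cos(a)*x-np.sin(a)*y,y0+np.sin(a)*x+np.cos(a)*y,zz]
s=6;o=np.array([165,100])
v=cv2.resize(im[100:260,165:290],None,fx=s,fy=s,interpolation=cv2.INTER_CUBIC)[:600]
for hx,hy,zz,col in [(.03,.0225,.036,(0,255,0)),(.034,.0265,.02,(0,255,255))]:
    P=[F(-.025+i*hx,.105+j*hy,zz) for i,j in [(-1,-1),(1,-1),(1,1),(-1,1)]]
    cv2.polylines(v,[np.int32((w2px(c,P,T)-o+.5)*s)],True,col,1)
cv2.imwrite("pics/w4z.png",v)
E
```

```text
(no output)
```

View pics/w4z.png

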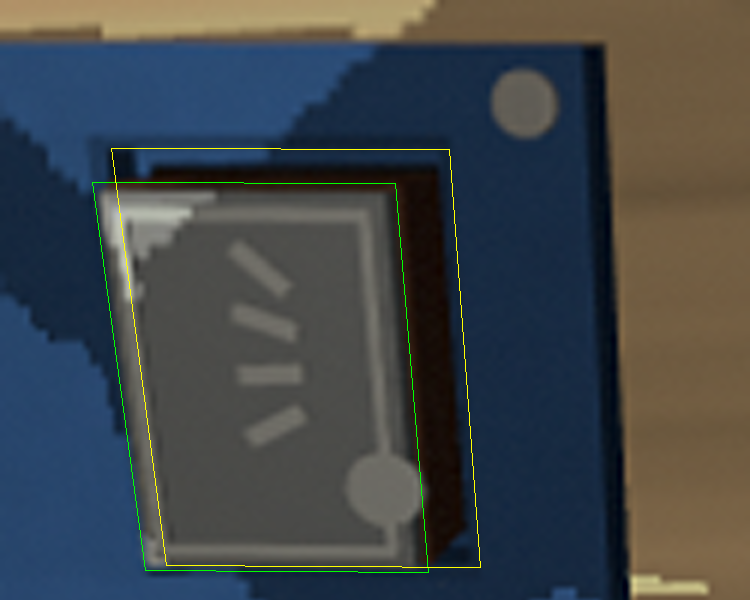

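arm_command(steps=[-0.83,-0.26,0,0,0,0,0.75,-0.83,-0.26,0,0,0,0,0.75,-0.83,-0.26,0,0,0,0,0.75,-0.83,-0.26,0,0,0,0,0.75,0,0,1,0,0,0,0.75,0,0,1,0,0,0,0.75,0,0,1,0,0,0,0.75,0,0,0.5,0,0,0,0.75,0,0,0,0,0,0,0.75])

```text
time: 10.18
tool_pos: [0.4997, 0.3238, 0.0552]
tcp_rot: [-2.281, -2.159, 0.004]
wrist_force: [-0.5, 0.6, -0.4]
width: 0.749
```

```bash
python3 - <<'E'
from h import *
s=st();c=bot.read_camera("wrist");cv2.imwrite("pics/w5.png",c["img"][:,:,::-1])
E
```

```text
t 10.18 p [0.4997 0.3238 0.0552] x-yaw 86.85 zaxis [-0.002 -0.001 -1.   ] F [-0.5  0.6 -0.4] w 0.749 q [ 0.53  0.3   1.94  0.    0.91 -0.98]
```

View pics/w5.png

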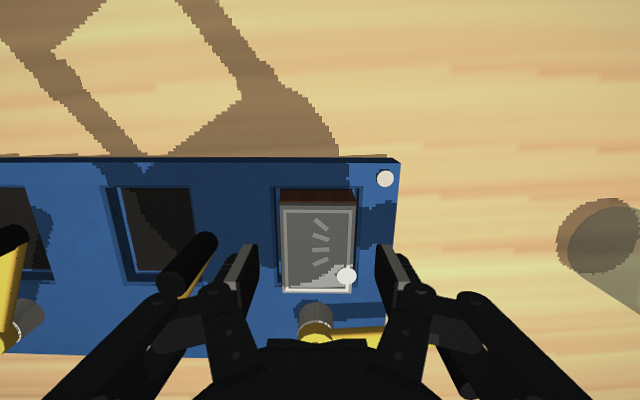

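arm_command(steps=[0,0.04,0.7,0,0,0,0.75,0,0,0,0,0,0,0.4,0,0,0,0,0,0,0.4,0,0,0,0,0,0,0.4,0,0,0,0,0,0,0.4], squeeze=40)

```text
time: 10.85
tool_pos: [0.5019, 0.3242, 0.0353]
tcp_rot: [2.282, 2.159, 0.0]
wrist_force: [-0.1, 0.6, -0.9]
width: 0.512
```

arm_command(steps=[0,0,-0.5,0,0,0,0.4,0,0,-1,0,0,0,0.4,0,0,-1,0,0,0,0.4,0,0,-1,0,0,0,0.4,0,0,-0.5,0,0,0,0.4,-0.6,0.04,0,0,0,0,0.4,-1,0.04,0,0,0,0,0.4,-1,0.04,0,0,0,0,0.4,-1,0.04,0,0,0,0,0.4,-1,0.04,0,0,0,0,0.4])

```text
time: 12.1
tool_pos: [0.4985, 0.1836, 0.1532]
tcp_rot: [-2.281, -2.158, 0.006]
wrist_force: [0.5, -0.5, -1.5]
width: 0.515
```

arm_command(steps=[-1,0.04,0,0,0,0,0.4,-1,0.04,0,0,0,0,0.4,-1,0.04,0,0,0,0,0.4,-1,0.04,0,0,0,0,0.4,-1,0.04,0,0,0,0,0.4,-1,0.04,0,0,0,0,0.4,-1,0.04,0,0,0,0,0.4,-1,0.04,0,0,0,0,0.4,-1,0.04,0,0,0,0,0.4,-1,0.04,0,0,0,0,0.4])

```text
time: 13.35
tool_pos: [0.4934, -0.1154, 0.1533]
tcp_rot: [-2.28, -2.157, 0.004]
wrist_force: [-0.2, -0.4, -1.8]
width: 0.516
```

```bash
python3 - <<'E'
from h import *
s=st();c=bot.read_camera("wrist");cv2.imwrite("pics/w6.png",c["img"][:,:,::-1]);np.savez("w6.npz",img=c["img"],T=wristT(s,c))
E
```

```text
t 13.35 p [ 0.4934 -0.1154  0.1533] x-yaw 86.82 zaxis [-0.004  0.001 -1.   ] F [-0.2 -0.4 -1.8] w 0.516 q [-0.28  0.03  2.05 -0.    1.07 -1.79]
```

View pics/w6.png

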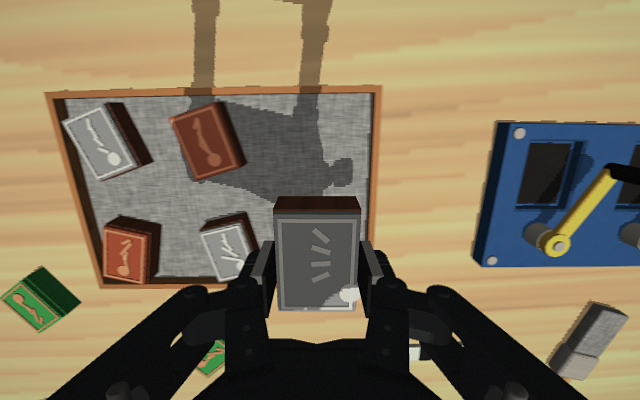

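arm_command(steps=[0,0,1,0,0,0,0.4,0,0,1,0,0,0,0.4,0,0,1,0,0,0,0.4,0,0,0.6,0,0,0,0.4,0,0,0.34,0,0,0,0.4,0,0,0,0,0,0,0.4])

```text
time: 14.15
tool_pos: [0.4951, -0.114, 0.0365]
tcp_rot: [-2.281, -2.159, 0.001]
wrist_force: [-0.2, 0.5, -1.1]
width: 0.517
```

```bash
python3 - <<'E'
from h import *
s=st()
im=cv2.imread("pics/w6.png")
cv2.imwrite("pics/w6z.png",cv2.resize(im[80:300,40:390],None,fx=2.2,fy=2.2,interpolation=cv2.INTER_CUBIC))
E
```

```text
t 14.15 p [ 0.4951 -0.114   0.0365] x-yaw 86.84 zaxis [-0.001  0.    -1.   ] F [-0.2  0.5 -1.1] w 0.517 q [-0.28  0.18  2.13 -0.    0.83 -1.79]
```

View pics/w6z.png

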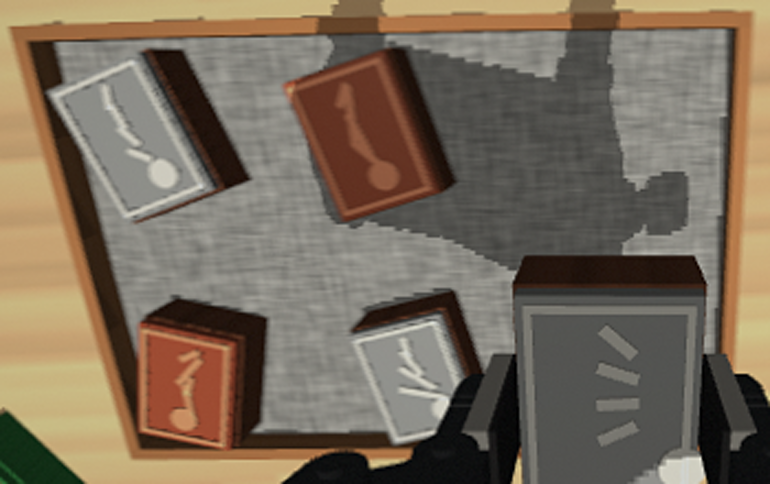

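arm_command(steps=[0,0,0.08,0,0,0,0.4,0,0,0,0,0,0,0.6,0,0,0,0,0,0,0.7,0,0,0,0,0,0,0.7,0,0,-0.5,0,0,0,0.7,0,0,-1,0,0,0,0.7,0,0,-1,0,0,0,0.7,0,0,-1,0,0,0,0.7,-1,0,-1,0,0,0,0.7,-1,0,0,0,0,0,0.7])

```text
time: 15.4
tool_pos: [0.4949, -0.1753, 0.1746]
tcp_rot: [2.275, 2.156, 0.005]
wrist_force: [-0.3, 0.4, -0.2]
width: 0.701
```

arm_command(steps=[0,0,0,0,0,0,0.7])

```text
time: 15.52
tool_pos: [0.4929, -0.1756, 0.1716]
tcp_rot: [2.282, 2.155, 0.001]
wrist_force: [-0.3, 0.4, 0.6]
width: 0.698
```

```bash
python3 - <<'E'
from h import *
s=st();c=bot.read_camera("wrist");cv2.imwrite("pics/w7.png",c["img"][:,:,::-1]);np.savez("w7.npz",img=c["img"],T=wristT(s,c))
E
```

```text
t 15.53 p [ 0.4929 -0.1756  0.1716] x-yaw 86.71 zaxis [ 0.003 -0.001 -1.   ] F [-0.3  0.4  0.6] w 0.698 q [-0.39  0.03  2.01 -0.    1.1  -1.9 ]
```

View pics/w7.png

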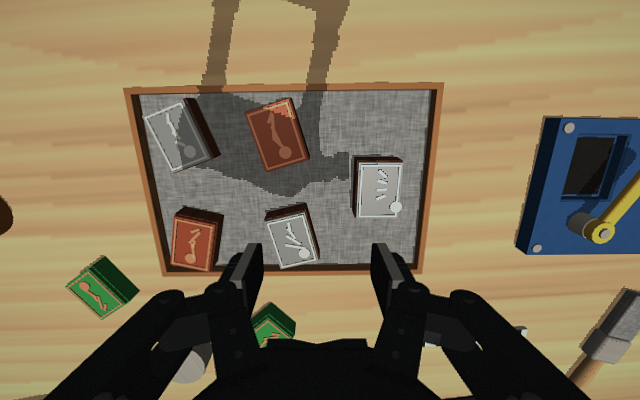

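```bash
python3 - <<'E'
from h import *
im=cv2.imread("pics/w7.png")
a=cv2.resize(im[90:180,235:325],None,fx=6,fy=6,interpolation=cv2.INTER_CUBIC)
b=cv2.resize(im[195:285,155:245],None,fx=6,fy=6,interpolation=cv2.INTER_CUBIC)
cv2.imwrite("pics/w7z.png",cv2.resize(np.hstack([a,b]),None,fx=.74,fy=.74))
E
```

```text
(no output)
```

View pics/w7z.png

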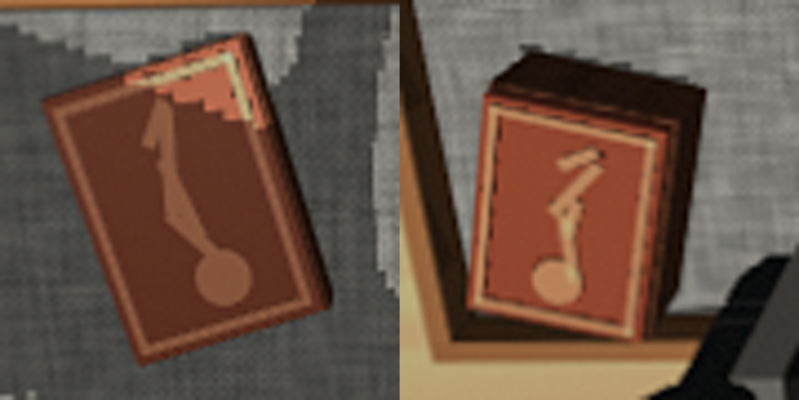

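```bash
cat > blk.py <<'E'
from h import *
from scipy.optimize import least_squares
def fitblk(c,T,U,z):
    P=px2w(c,U,z,T)[:,:2]
    # order: around; opposite-edges
    ctr=P.mean(0); e=[np.linalg.norm(P[(i+1)%4]-P[i]) for i in range(4)]
    d=(P[3]-P[0]+P[2]-P[1]); print("ctr",np.round(ctr,4),"edges mm",np.round(np.array(e)*1e3,1),"long axis deg",round(np.degrees(np.arctan2(d[1],d[0])),1))
E
python3 - <<'E'
from blk import *
z=np.load("w7.npz");c=bot.read_camera("wrist");T=z["T"]
f=lambda L,o:(np.array(L)+.5)/4.44+np.array(o)-.5
fitblk(c,T,f([(43,102),(245,38),(328,303),(140,362)],(235,90)),.034)
fitblk(c,T,f([(87,95),(279,127),(247,338),(70,305)],(155,195)),.034)
x0,y0,a=0.5205,.2179,-.056
E
```

```text
ctr [ 0.437 -0.21 ] edges mm [43.5 56.1 43.  56.9] long axis deg 13.8
ctr [ 0.5433 -0.3104] edges mm [44.4 58.1 43.5 56.7] long axis deg -17.1
```

arm_command(steps=[-0.63,-0.9,0,0,0,0,0.72,-0.62,-0.9,0,0,0,0,0.72,0,0,0.4,0,0,-1,0.72,0,0,1,0,0,-1,0.72,0,0,1,0,0,-0.8,0.72,0,0,1,0,0,0,0.72,0,0,0.3,0,0,0,0.72,0,0,0,0,0,0,0.72])

```text
time: 16.62
tool_pos: [0.436, -0.2076, 0.0583]
tcp_rot: [-1.94, -2.469, 0.0]
wrist_force: [-0.3, 0.9, -0.5]
width: 0.723
```

```bash
python3 - <<'E'
from h import *
s=st();c=bot.read_camera("wrist");cv2.imwrite("pics/w8.png",c["img"][:,:,::-1]);np.savez("w8.npz",img=c["img"],T=wristT(s,c))
E
```

```text
t 16.62 p [ 0.436  -0.2076  0.0583] x-yaw 103.68 zaxis [-0.002  0.001 -1.   ] F [-0.3  0.9 -0.5] w 0.723 q [-0.5   0.1   2.17  0.    0.87 -2.31]
```

View pics/w8.png

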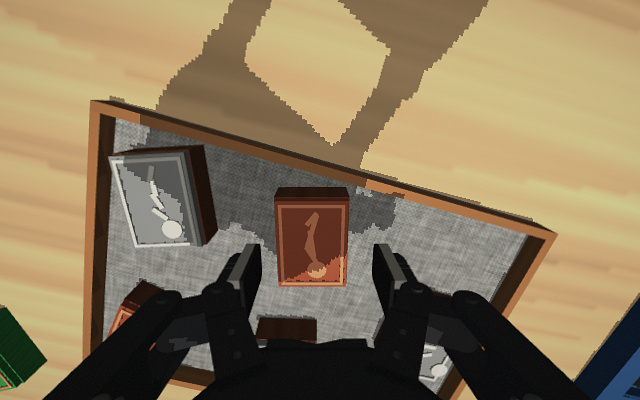

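arm_command(steps=[-0.06,-0.1,0.4,0,0,0,0.72,0,0,0.45,0,0,0,0.72,0,0,0,0,0,0,0.4,0,0,0,0,0,0,0.4,0,0,0,0,0,0,0.4,0,0,0,0,0,0,0.4])

```text
time: 17.42
tool_pos: [0.4339, -0.2109, 0.0332]
tcp_rot: [-1.942, -2.47, -0.0]
wrist_force: [-0.5, -0.8, -2.0]
width: 0.518
```

```bash
python3 - <<'E'
from h import *
s=st();c=bot.read_camera("wrist");cv2.imwrite("pics/w9.png",c["img"][:,:,::-1])
E
```

```text
t 17.43 p [ 0.4339 -0.2109  0.0332] x-yaw 103.64 zaxis [ 0.  0. -1.] F [-0.5 -0.8 -2. ] w 0.518 q [-0.5   0.14  2.19  0.    0.81 -2.31]
```

View pics/w9.png

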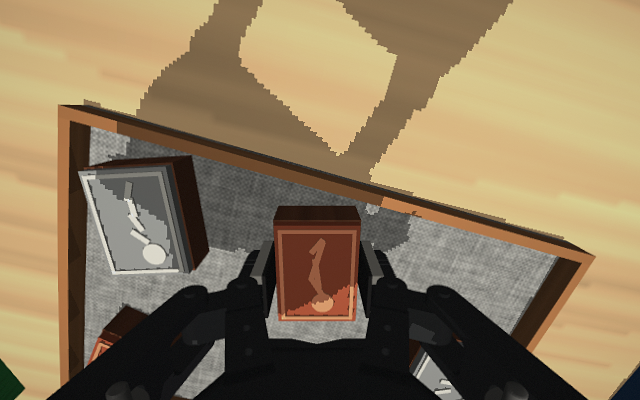

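```bash
python3 - <<'E'
from h import *
c=bot.read_camera("wrist");T=c["T_tool_cam"]
im=cv2.imread("pics/w9.png");im2=cv2.imread("pics/w6.png")
f=lambda i:cv2.resize(i[195:330,260:380],None,fx=3.2,fy=3.2,interpolation=cv2.INTER_CUBIC)
cv2.imwrite("pics/w9z.png",np.hstack([f(im),f(im2)]))
print(px2w(c,[(275,222),(359,222),(359,320),(277,320)],-.0008,T).round(4))
print(px2w(c,[(273,213),(361,213),(358,310),(276,310)],-.0007,T).round(4))
E
```

```text
[[-0.0212 -0.0259 -0.0008]
 [ 0.02   -0.0259 -0.0008]
 [ 0.0228  0.0332 -0.0008]
 [-0.0229  0.0331 -0.0008]]
[[-0.0219 -0.0306 -0.0007]
 [ 0.0208 -0.0305 -0.0007]
 [ 0.022   0.0265 -0.0007]
 [-0.0231  0.0265 -0.0007]]
```

View pics/w9z.png

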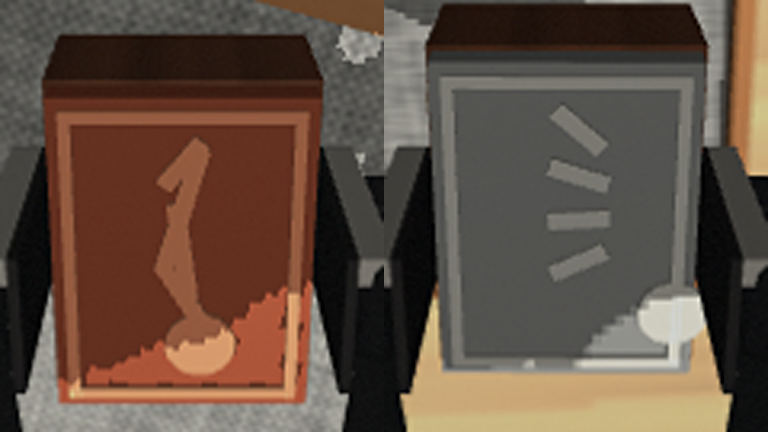

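arm_command(steps=[0,0,-0.5,0,0,0,0.4,0,0,-1,0,0,0,0.4,0,0,-1,0,0,0,0.4,0,0,-1,0,0,1,0.4,0,0,-0.5,0,0,1,0.4,0,0,0,0,0,0.8,0.4,0.5,0.06,0,0,0,0,0.4,1,0.06,0,0,0,0,0.4,1,0.06,0,0,0,0,0.4,1,0.06,0,0,0,0,0.4])

```text
time: 18.77
tool_pos: [0.4465, -0.1046, 0.1532]
tcp_rot: [-2.279, -2.161, -0.0]
wrist_force: [-0.6, 0.3, -2.0]
width: 0.515
```

arm_command(steps=[1,0.06,0,0,0,0,0.4,1,0.06,0,0,0,0,0.4,1,0.06,0,0,0,0,0.4,1,0.06,0,0,0,0,0.4,1,0.06,0,0,0,0,0.4,1,0.06,0,0,0,0,0.4,1,0.06,0,0,0,0,0.4,1,0.06,0,0,0,0,0.4,1,0.06,0,0,0,0,0.4,1,0.06,0,0,0,0,0.4])

```text
time: 20.02
tool_pos: [0.4804, 0.1938, 0.1532]
tcp_rot: [-2.279, -2.162, 0.001]
wrist_force: [0.1, 0.0, -1.7]
width: 0.51
```

arm_command(steps=[1,0.06,0,0,0,0,0.4,1,0.06,0,0,0,0,0.4,1,0.06,0,0,0,0,0.4,1,0.06,0,0,0,0,0.4,0.4,0.06,0,0,0,0,0.4,0,0,0,0,0,0,0.4])

```text
time: 20.78
tool_pos: [0.497, 0.3239, 0.153]
tcp_rot: [2.279, 2.162, -0.001]
wrist_force: [-0.3, -0.5, -2.9]
width: 0.517
```

```bash
python3 - <<'E'
from h import *
s=st();c=bot.read_camera("wrist");cv2.imwrite("pics/w10.png",c["img"][:,:,::-1])
E
```

```text
t 20.77 p [0.497  0.3239 0.153 ] x-yaw 86.97 zaxis [-0.001 -0.001 -1.   ] F [-0.3 -0.5 -2.9] w 0.517 q [ 0.54  0.19  1.88 -0.    1.08 -0.98]
```

View pics/w10.png

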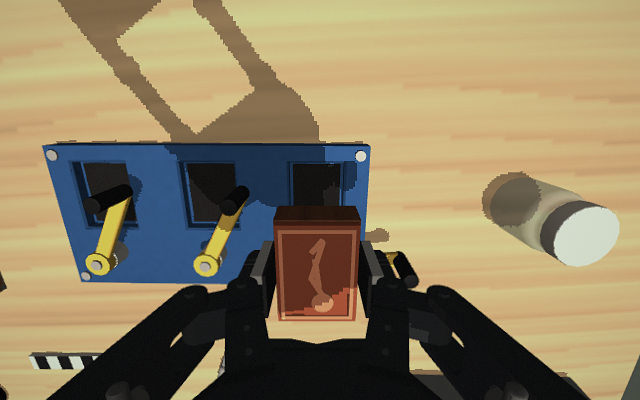

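arm_command(steps=[0,0,1,0,0,0,0.4,0,0,1,0,0,0,0.4,0,0,1,0,0,0,0.4,0,0,0.3,0,0,0,0.4,0,0,0,0,0,0,0.4])

```text
time: 21.45
tool_pos: [0.4973, 0.3225, 0.0539]
tcp_rot: [-2.282, -2.159, 0.002]
wrist_force: [0.8, 0.4, -1.9]
width: 0.516
```

arm_command(steps=[0,0,0.2,0,0,0,0.4,0,0,0.2,0,0,0,0.4,0,0,0.15,0,0,0,0.4,0,0,0,0,0,0,0.4])

```text
time: 21.95
tool_pos: [0.4972, 0.3232, 0.0373]
tcp_rot: [-2.281, -2.159, 0.001]
wrist_force: [1.4, 0.5, -2.2]
width: 0.517
```

```bash
python3 - <<'E'
from h import *
s=st();c=bot.read_camera("wrist");cv2.imwrite("pics/w11.png",c["img"][:,:,::-1])
E
```

```text
t 21.95 p [0.4972 0.3232 0.0373] x-yaw 86.85 zaxis [-0.001 -0.    -1.   ] F [ 1.4  0.5 -2.2] w 0.517 q [ 0.53  0.32  1.95 -0.    0.87 -0.98]
```

View pics/w11.png

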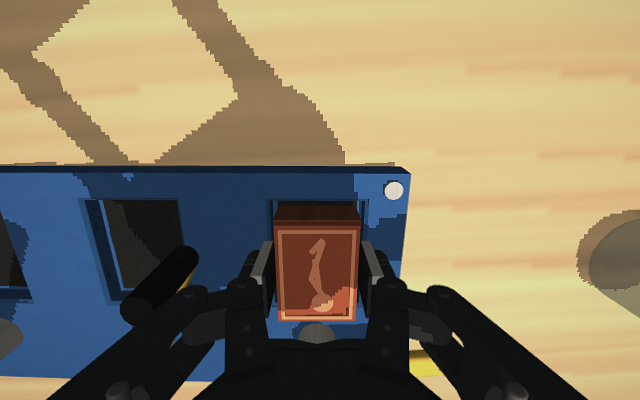

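arm_command(steps=[0,0,0.06,0,0,0,0.4,0,0,0,0,0,0,0.55,0,0,0,0,0,0,0.7,0,0,0,0,0,0,0.7,0,0,-0.5,0,0,0,0.7,0,0,-1,0,0,0,0.7,0,0,-1,0,0,0,0.7,0,0,-1,0,0,0,0.7,0.5,0.5,0,0,0,0,0.5,0,0,0,0,0,0,0.4])

```text
time: 23.25
tool_pos: [0.5147, 0.3383, 0.1428]
tcp_rot: [2.281, 2.159, 0.004]
wrist_force: [-0.9, 0.8, -0.1]
width: 0.404
```

```bash
python3 - <<'E'
from h import *
s=st();c=bot.read_camera("wrist");cv2.imwrite("pics/w12.png",c["img"][:,:,::-1]);np.savez("w12.npz",img=c["img"],T=wristT(s,c))
E
```

```text
t 23.25 p [0.5147 0.3383 0.1428] x-yaw 86.86 zaxis [ 0.003  0.001 -1.   ] F [-0.9  0.8 -0.1] w 0.404 q [ 0.54  0.23  1.84 -0.    1.07 -0.97]
```

View pics/w12.png

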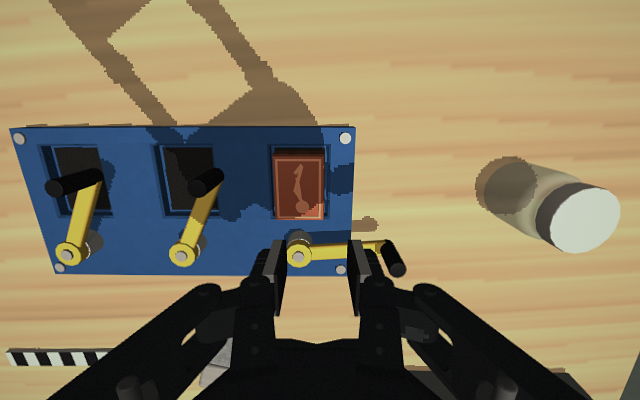

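```bash
python3 - <<'E'
from h import *
z=np.load("w12.npz");c=bot.read_camera("wrist");T=z["T"]
a=-.056
for u,pv in [((397,270),(.5614,.3207)),((50,188),(.5496,.1111)),((198,187),(.5555,.2159))]:
    P=px2w(c,[u],.081,T)[0];d=P[:2]-pv;print(P.round(4),np.linalg.norm(d).round(4),np.pi+a-np.arctan2(d[1],d[0])%(2*np.pi))
E
```

```text
[0.5592 0.3978 0.081 ] 0.0771 1.4862594197166525
[0.4787 0.1482 0.081 ] 0.08 0.42607930246483994
[0.4841 0.2556 0.081 ] 0.0817 0.45179913237603087
```

arm_command(steps=[0.72,0.46,0,0,0,0,0.4,0.72,0.46,0,0,0,0,0.4,0.71,0.46,0,0,0,0,0.4,0,0,0,0,0,1,0.4,0,0,0,0,0,1,0.4,0,0,0,0,0,1,0.4,0,0,0,0,0,1,0.4,0,0,0,0,0,1,0.4,0,0,0,0,0,1,0.4,0,0,0,0,0,1,0.4])

```text
time: 24.6
tool_pos: [0.5572, 0.3987, 0.1399]
tcp_rot: [2.906, 1.193, -0.004]
wrist_force: [0.2, 0.4, 0.2]
width: 0.404
```

arm_command(steps=[0,0,0,0,0,1,0.4,0,0,0,0,0,1,0.4,0,0,0,0,0,1,0.4,0,0,0,0,0,1,0.4,0,0,0,0,0,1,0.4,0,0,0,0,0,1,0.4,0,0,0.5,0,0,1,0.4,0,0,0.8,0,0,0.2,0.4,0,0,0,0,0,0,0.4])

```text
time: 25.72
tool_pos: [0.5556, 0.3977, 0.0985]
tcp_rot: [3.137, 0.045, -0.01]
wrist_force: [0.3, -0.6, -0.5]
width: 0.4
```

```bash
python3 - <<'E'
from h import *
s=st();c=bot.read_camera("wrist");cv2.imwrite("pics/w13.png",c["img"][:,:,::-1])
E
```

```text
t 25.73 p [0.5556 0.3977 0.0985] x-yaw 1.66 zaxis [-0.006 -0.004 -1.   ] F [ 0.3 -0.6 -0.5] w 0.4 q [ 0.58  0.4   1.71 -0.    1.04  0.56]
```

View pics/w13.png

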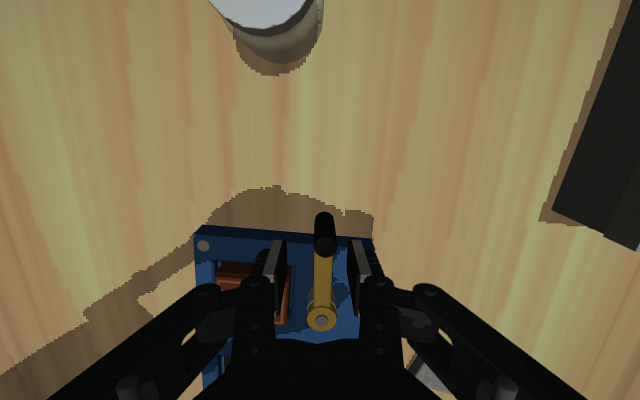

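arm_command(steps=[0.1,-0.08,0.5,0,0,0,0.4,0,0,0.45,0,0,0,0.3,0,0,0,0,0,0,0.3,-0.279,0.0146,0,0,0,-1,0.3,-0.279,0.0146,0,0,0,-1,0.3,-0.279,0.0146,0,0,0,-1,0.3,-0.279,0.0146,0,0,0,-1,0.3,-0.279,0.0146,0,0,0,-1,0.3,-0.279,0.0146,0,0,0,-1,0.3,-0.279,0.0146,0,0,0,-1,0.3])

```text
time: 27.02
tool_pos: [0.5087, 0.3809, 0.0741]
tcp_rot: [-2.913, -1.173, -0.003]
wrist_force: [-0.1, 2.4, 0.2]
width: 0.298
```

arm_command(steps=[-0.279,0.0146,0,0,0,-1,0.3,-0.279,0.0146,0,0,0,-1,0.3,-0.279,0.0146,0,0,0,-1,0.3,-0.279,0.0146,0,0,0,-1,0.3,-0.279,0.0146,0,0,0,-1,0.3,-0.279,0.0146,0,0,0,-1,0.3,-0.279,0.0146,0,0,0,-1,0.3,0,0,0,0,0,0,0.3])

```text
time: 28.02
tool_pos: [0.4838, 0.328, 0.0738]
tcp_rot: [2.306, 2.134, 0.001]
wrist_force: [0.7, 0.4, -0.0]
width: 0.3
```

```bash
python3 - <<'E'
from h import *
s=st();c=bot.read_camera("wrist");cv2.imwrite("pics/w14.png",c["img"][:,:,::-1])
E
```

```text
t 28.02 p [0.4838 0.328  0.0738] x-yaw 85.56 zaxis [ 0.  0. -1.] F [ 0.7  0.4 -0. ] w 0.3 q [ 0.55  0.26  1.95 -0.    0.93 -0.94]
```

View pics/w14.png

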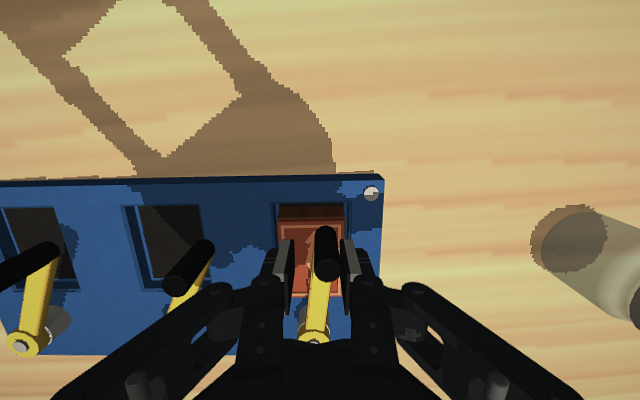

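arm_command(steps=[-0.15,0,0,0,0,0,0.3,-0.1,0,0,0,0,0,0.3,0,0,0,0,0,0,0.3])

```text
time: 28.45
tool_pos: [0.4832, 0.3205, 0.0734]
tcp_rot: [2.305, 2.135, -0.0]
wrist_force: [-0.3, 0.0, 0.2]
width: 0.301
```

arm_command(steps=[-0.06,0,0,0,0,0,0.3,0,0,0,0,0,0,0.3])

```text
time: 28.7
tool_pos: [0.483, 0.3188, 0.0734]
tcp_rot: [2.304, 2.135, -0.0]
wrist_force: [0.1, 0.6, 0.8]
width: 0.302
```

arm_command(steps=[-0.06,0,0,0,0,0,0.3,0,0,0,0,0,0,0.3])

```text
time: 28.95
tool_pos: [0.4829, 0.318, 0.0734]
tcp_rot: [-2.304, -2.134, -0.002]
wrist_force: [-1.1, 4.8, -0.6]
width: 0.3
```

```bash
python3 - <<'E'
from h import *
s=st();c=bot.read_camera("wrist");cv2.imwrite("pics/w15.png",c["img"][:,:,::-1])
E
```

```text
t 28.95 p [0.4829 0.318  0.0734] x-yaw 85.62 zaxis [ 0.     0.002 -1.   ] F [-1.1  4.8 -0.6] w 0.3 q [ 0.54  0.25  1.97  0.    0.93 -0.96]
```

View pics/w15.png

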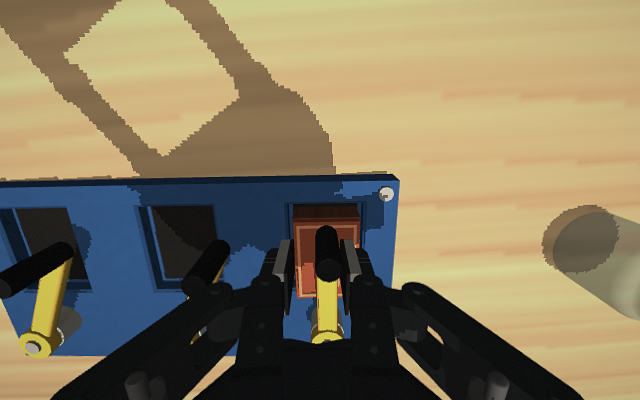

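arm_command(steps=[0.15,0,0,0,0,0,0.4,0,0,-0.7,0,0,0,0.4,0,0,-0.7,0,0,0,0.4,-1,0.15,0,0,0,0,0.4,-1.0,0.15,0,0,0,0,0.4,-0.13,0,0,0,0,1,0.4,0,0,0,0,0,1,0.4,0,0,0,0,0,1,0.4,0,0,0,0,0,1,0.4,0,0,0,0,0,0.6,0.4])

```text
time: 30.25
tool_pos: [0.4873, 0.2567, 0.1153]
tcp_rot: [2.748, 1.521, -0.001]
wrist_force: [1.1, 0.3, -0.3]
width: 0.403
```

arm_command(steps=[0,0,0,0,0,0,0.4])

```text
time: 30.38
tool_pos: [0.4872, 0.2568, 0.1153]
tcp_rot: [2.746, 1.525, -0.001]
wrist_force: [-0.6, -0.2, 0.1]
width: 0.399
```

```bash
python3 - <<'E'
from h import *
s=st();c=bot.read_camera("wrist");cv2.imwrite("pics/w16.png",c["img"][:,:,::-1])
E
```

```text
t 30.38 p [0.4872 0.2568 0.1153] x-yaw 58.09 zaxis [-0.    -0.001 -1.   ] F [-0.6 -0.2  0.1] w 0.399 q [ 0.44  0.15  2.   -0.    1.   -0.57]
```

View pics/w16.png

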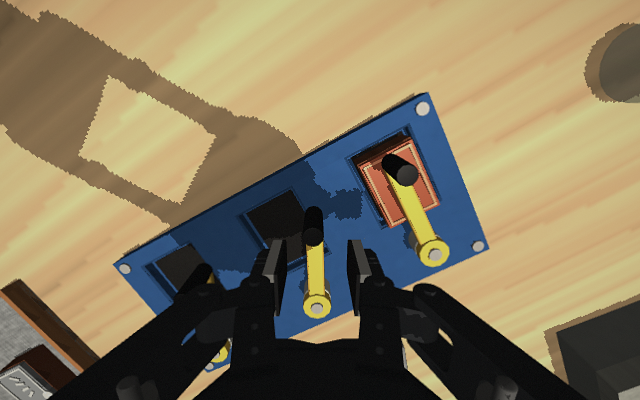

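arm_command(steps=[-0.03,0,0.7,0,0,0,0.4,0,0,0.7,0,0,0,0.3,0,0,0,0,0,0,0.3,0,0,0,0,0,0,0.3])

```text
time: 30.92
tool_pos: [0.4872, 0.2566, 0.0739]
tcp_rot: [2.747, 1.525, 0.001]
wrist_force: [-0.9, -0.4, 1.2]
width: 0.302
```

arm_command(steps=[0.279,0.0146,0,0,0,1,0.3,0.279,0.0146,0,0,0,1,0.3,0.279,0.0146,0,0,0,1,0.3,0.279,0.0146,0,0,0,1,0.3,0.279,0.0146,0,0,0,1,0.3,0.279,0.0146,0,0,0,1,0.3,0.279,0.0146,0,0,0,1,0.3,0.279,0.0146,0,0,0,1,0.3,0.279,0.0146,0,0,0,1,0.3,0.279,0.0146,0,0,0,1,0.3])

```text
time: 32.17
tool_pos: [0.5578, 0.2943, 0.0744]
tcp_rot: [-3.141, 0.058, -0.0]
wrist_force: [-0.5, -0.7, -0.6]
width: 0.299
```

arm_command(steps=[0,0,0,0,0,0,0.35,0,0,-0.7,0,0,0,0.4,0,0,-1,0,0,0,0.4,0,0,-1,0,0,0,0.6,0,0,0,0,0,-1,0.75,0,0,0,0,0,-1,0.75,0,0,0,0,0,-1,0.75,0,0,0,0,0,-1,0.75,0,0,0,0,0,-1,0.75,0,0,0,0,0,-1,0.75])

```text
time: 33.42
tool_pos: [0.5579, 0.2944, 0.1568]
tcp_rot: [-3.001, -0.927, -0.004]
wrist_force: [-0.5, 0.5, 0.0]
width: 0.75
```

arm_command(steps=[0,0,0,0,0,-1,0.75,0,0,0,0,0,-1,0.75,0,0,0,0,0,-1,0.75,0,0,0,0,0,-1,0.75,0,0,0,0,0,-1,0.75,0,0,0,0,0,0,0.75])

```text
time: 34.17
tool_pos: [0.5579, 0.2945, 0.1564]
tcp_rot: [2.663, 1.666, 0.004]
wrist_force: [0.2, -0.3, -0.3]
width: 0.75
```

```bash
python3 - <<'E'
from h import *
s=st();c=bot.read_camera("wrist");cv2.imwrite("pics/w17.png",c["img"][:,:,::-1])
c=bot.read_camera("top");cv2.imwrite("pics/top1.png",cv2.resize(c["img"][140:280,190:450,::-1],None,fx=3,fy=3,interpolation=cv2.INTER_CUBIC))
E
```

```text
t 34.17 p [0.5579 0.2945 0.1564] x-yaw 64.05 zaxis [ 0.002  0.001 -1.   ] F [ 0.2 -0.3 -0.3] w 0.75 q [ 0.45  0.25  1.79  0.    1.1  -0.67]
```

View pics/w17.png

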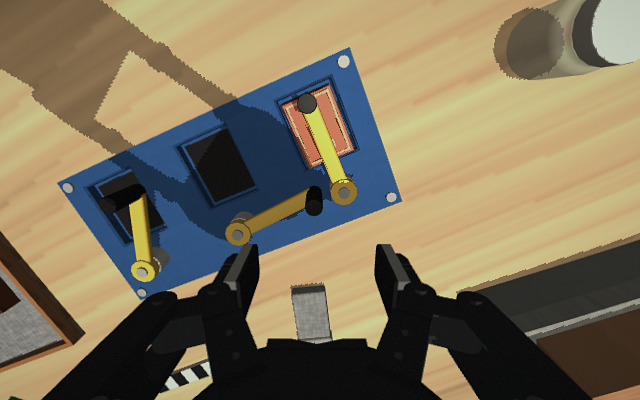

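View pics/top1.png

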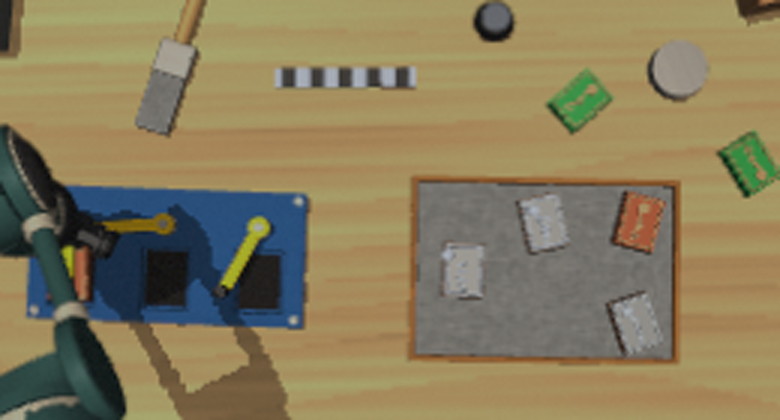

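arm_command(steps=[0,0,0,0,0,-0.84,0.75,0,0,0,0,0,-0.83,0.75,-0.98,0.2325,0,0,0,0,0.75,-0.98,0.2325,0,0,0,0,0.75,-0.98,0.2325,0,0,0,0,0.75,-0.98,0.2325,0,0,0,0,0.75,-0.98,0.2325,0,0,0,0,0.75,-0.98,0.2325,0,0,0,0,0.75,-0.98,0.2325,0,0,0,0,0.75,-0.98,0.2325,0,0,0,0,0.75])

```text
time: 35.52
tool_pos: [0.5466, 0.0517, 0.155]
tcp_rot: [2.508, 1.891, 0.001]
wrist_force: [-0.1, -0.6, 0.8]
width: 0.755
```

arm_command(steps=[-0.98,0.2325,0,0,0,0,0.75,-0.98,0.2325,0,0,0,0,0.75,-0.98,0.2325,0,0,0,0,0.75,-0.98,0.2325,0,0,0,0,0.75,-0.98,0.2325,0,0,0,0,0.75,-0.98,0.2325,0,0,0,0,0.75,-0.98,0.2325,0,0,0,0,0.75,-0.98,0.2325,0,0,0,0,0.75,-0.98,0.2325,0,0,0,0,0.75,-0.98,0.2325,0,0,0,0,0.75])

```text
time: 36.78
tool_pos: [0.5329, -0.2503, 0.155]
tcp_rot: [2.508, 1.89, 0.0]
wrist_force: [0.7, 0.3, 0.0]
width: 0.75
```

arm_command(steps=[-0.98,0.2325,0,0,0,0,0.75,-0.98,0.2325,0,0,0,0,0.75,0,0,0,0,0,0,0.75])

```text
time: 37.15
tool_pos: [0.5302, -0.3116, 0.155]
tcp_rot: [2.51, 1.887, 0.0]
wrist_force: [0.3, 0.2, -0.4]
width: 0.747
```

```bash
python3 - <<'E'
from h import *
s=st();c=bot.read_camera("wrist");cv2.imwrite("pics/w18.png",c["img"][:,:,::-1]);np.savez("w18.npz",img=c["img"],T=wristT(s,c))
E
```

```text
t 37.15 p [ 0.5302 -0.3116  0.155 ] x-yaw 73.87 zaxis [ 0.001 -0.001 -1.   ] F [ 0.3  0.2 -0.4] w 0.747 q [-0.57  0.22  1.83 -0.    1.09 -1.86]
```

View pics/w18.png

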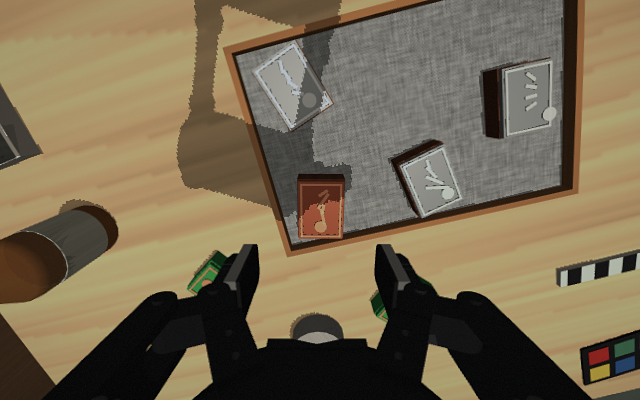

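```bash
python3 - <<'E'
from blk import *
z=np.load("w18.npz");c=bot.read_camera("wrist");T=z["T"]
im=cv2.imread("pics/w18.png");cv2.imwrite("pics/w18z.png",cv2.resize(im[160:260,270:370],None,fx=6,fy=6,interpolation=cv2.INTER_CUBIC))
fitblk(c,T,[(299,182),(344,182),(343,240),(298,239)],.034)
E
```

```text
ctr [ 0.5456 -0.3126] edges mm [41.2 58.7 44.1 57.6] long axis deg -16.8
```

View pics/w18z.png

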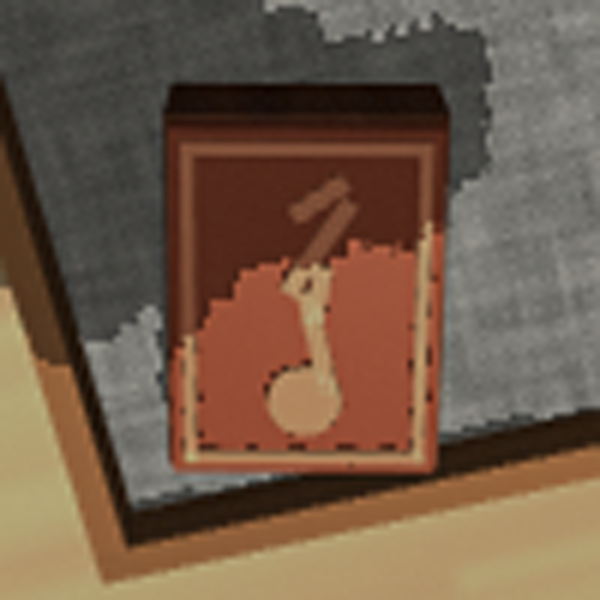

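arm_command(steps=[0.1,0.45,0.5,0,0,0,0.72,0,0,1,0,0,0,0.72,0,0,1,0,0,0,0.72,0,0,0.75,0,0,0,0.72,0,0,0,0,0,0,0.72])

```text
time: 37.88
tool_pos: [0.5425, -0.308, 0.0534]
tcp_rot: [-2.502, -1.89, 0.003]
wrist_force: [-0.1, 0.2, -0.1]
width: 0.72
```

```bash
python3 - <<'E'
from h import *
s=st();c=bot.read_camera("wrist");cv2.imwrite("pics/w19.png",c["img"][:,:,::-1])
E
```

```text
t 37.88 p [ 0.5425 -0.308   0.0534] x-yaw 74.13 zaxis [-0.005  0.003 -1.   ] F [-0.1  0.2 -0.1] w 0.72 q [-0.56  0.35  1.87  0.    0.92 -1.85]
```

View pics/w19.png

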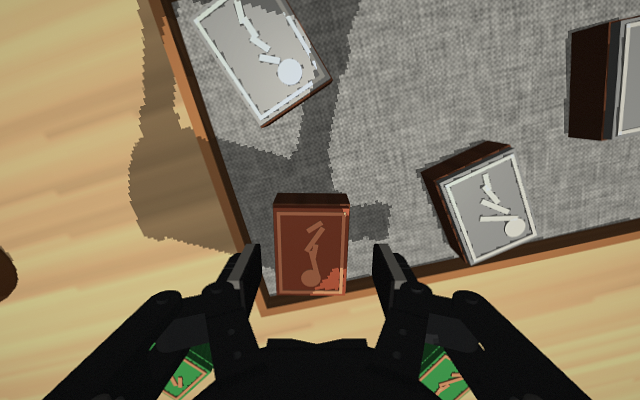

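arm_command(steps=[-0.08,0.1,0.35,0,0,0,0.72,0,0,0.33,0,0,0,0.72,0,0,0,0,0,0,0.4,0,0,0,0,0,0,0.4,0,0,0,0,0,0,0.4,0,0,0,0,0,0,0.4])

```text
time: 38.67
tool_pos: [0.546, -0.3135, 0.0364]
tcp_rot: [-2.508, -1.892, 0.0]
wrist_force: [-0.5, -0.2, -2.6]
width: 0.511
```

```bash
python3 - <<'E'
from h import *
s=st();c=bot.read_camera("wrist");im=c["img"][:,:,::-1]
cv2.imwrite("pics/w20z.png",cv2.resize(im[180:340,250:390],None,fx=4,fy=3.7,interpolation=cv2.INTER_CUBIC))
E
```

```text
t 38.67 p [ 0.546  -0.3135  0.0364] x-yaw 74.06 zaxis [-0.  0. -1.] F [-0.5 -0.2 -2.6] w 0.511 q [-0.56  0.38  1.87 -0.    0.89 -1.85]
```

View pics/w20z.png

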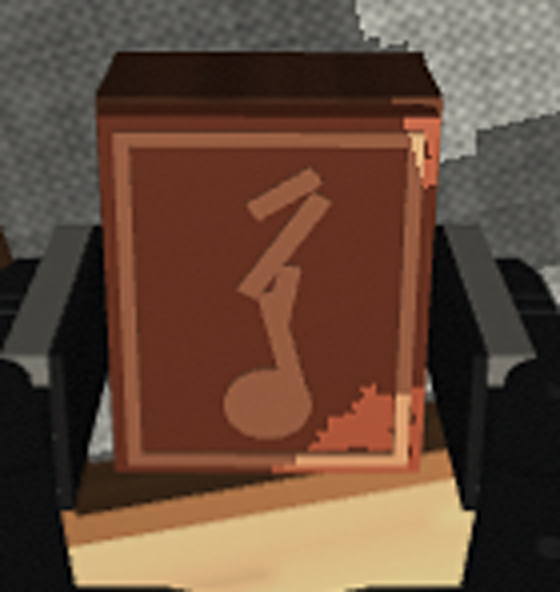

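```bash
python3 - <<'E'
from h import *
c=bot.read_camera("wrist");T=c["T_tool_cam"]
print(px2w(c,[(275,208.4),(359,208.4),(355,307),(279,307)],.0024,T).round(4))
E
```

```text
[[-0.0213 -0.0314  0.0024]
 [ 0.0202 -0.0314  0.0024]
 [ 0.0207  0.0274  0.0024]
 [-0.0219  0.0274  0.0024]]
```

arm_command(steps=[0,0,-0.3,0,0,0,0.4,0,0,-1,0,0,0,0.4,0,0,-1,0,0,0,0.4,0,0,-1,0,0,0,0.4,0,0,-0.7,0,0,0,0.4,0,0,0,0,0,0,0.4], squeeze=60)

```text
time: 39.52
tool_pos: [0.5477, -0.3144, 0.1592]
tcp_rot: [2.504, 1.889, 0.003]
wrist_force: [0.8, 0.0, -2.1]
width: 0.507
```

arm_command(steps=[0,0,0,0,0,-1,0.4,0,0,0,0,0,-1,0.4,0.5,-0.148,0,0,0,-0.12,0.4,0.98,-0.148,0,0,0,0,0.4,0.98,-0.148,0,0,0,0,0.4,0.98,-0.148,0,0,0,0,0.4,0.98,-0.148,0,0,0,0,0.4,0.98,-0.148,0,0,0,0,0.4,0.98,-0.148,0,0,0,0,0.4,0.98,-0.148,0,0,0,0,0.4])

```text
time: 40.78
tool_pos: [0.5219, -0.0891, 0.1554]
tcp_rot: [-2.283, -2.155, 0.001]
wrist_force: [0.6, -0.4, -2.2]
width: 0.501
```

arm_command(steps=[0.98,-0.148,0,0,0,0,0.4,0.98,-0.148,0,0,0,0,0.4,0.98,-0.148,0,0,0,0,0.4,0.98,-0.148,0,0,0,0,0.4,0.98,-0.148,0,0,0,0,0.4,0.98,-0.148,0,0,0,0,0.4,0.98,-0.148,0,0,0,0,0.4,0.98,-0.148,0,0,0,0,0.4,0.98,-0.148,0,0,0,0,0.4,0.98,-0.148,0,0,0,0,0.4])

```text
time: 42.02
tool_pos: [0.4937, 0.2061, 0.1555]
tcp_rot: [-2.284, -2.156, 0.003]
wrist_force: [0.4, -0.1, -0.9]
width: 0.507
```

arm_command(steps=[0.48,-0.1,0,0,0,0,0.4,0,0,0,0,0,0,0.4,0,0,0,0,0,0,0.4])

```text
time: 42.4
tool_pos: [0.493, 0.2188, 0.1561]
tcp_rot: [2.283, 2.158, -0.002]
wrist_force: [0.3, -0.5, -2.1]
width: 0.502
```

```bash
python3 - <<'E'
from h import *
s=st();c=bot.read_camera("wrist");cv2.imwrite("pics/w21.png",c["img"][:,:,::-1])
E
```

```text
t 42.4 p [0.493  0.2188 0.1561] x-yaw 86.76 zaxis [-0.001 -0.001 -1.   ] F [ 0.3 -0.5 -2.1] w 0.502 q [ 0.37  0.08  1.99 -0.    1.07 -1.14]
```

View pics/w21.png

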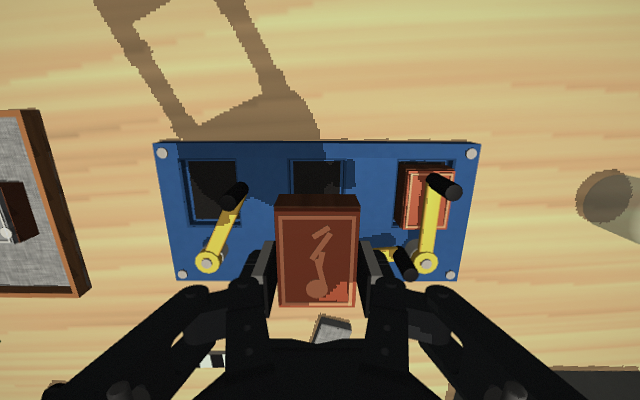

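arm_command(steps=[0.01,0.15,0,0,0,0,0.4,0,0,1,0,0,0,0.4,0,0,1,0,0,0,0.4,0,0,1,0,0,0,0.4,0,0,0.3,0,0,0,0.4,0,0,0,0,0,0,0.4])

```text
time: 43.2
tool_pos: [0.4978, 0.2191, 0.0572]
tcp_rot: [-2.283, -2.157, 0.002]
wrist_force: [0.5, -0.1, -1.4]
width: 0.507
```

arm_command(steps=[0,0,0.2,0,0,0,0.4,0,0,0.2,0,0,0,0.4,0,0,0.1,0,0,0,0.4,0,0,0,0,0,0,0.4])

```text
time: 43.7
tool_pos: [0.4976, 0.2195, 0.0423]
tcp_rot: [-2.283, -2.158, 0.001]
wrist_force: [0.5, -0.5, -1.9]
width: 0.506
```

```bash
python3 - <<'E'
from h import *
s=st();c=bot.read_camera("wrist");cv2.imwrite("pics/w22.png",c["img"][:,:,::-1])
E
```

```text
t 43.7 p [0.4976 0.2195 0.0423] x-yaw 86.79 zaxis [-0. -0. -1.] F [ 0.5 -0.5 -1.9] w 0.506 q [ 0.37  0.23  2.06  0.    0.85 -1.15]
```

View pics/w22.png

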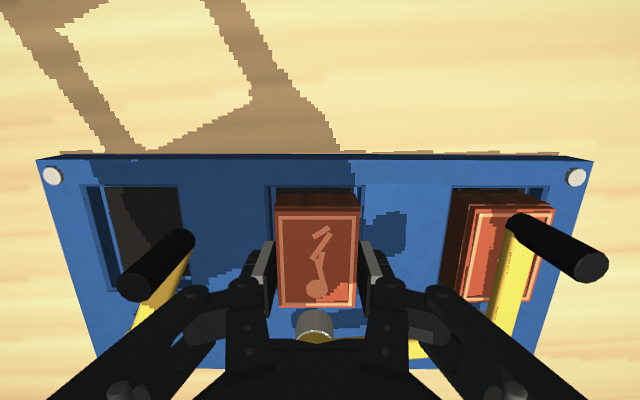

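arm_command(steps=[0,0,0.1,0,0,0,0.4,0,0,0.03,0,0,0,0.4,0,0,0,0,0,0,0.55,0,0,0,0,0,0,0.7,0,0,0,0,0,0,0.7,0,0,-0.5,0,0,0,0.7,0,0,-1,0,0,0,0.7,0,0,-1,0,0,0,0.7,0,0,-0.9,0,0,0,0.6,0,0,0,0,0,0,0.4])

```text
time: 45.0
tool_pos: [0.5003, 0.2205, 0.1445]
tcp_rot: [2.281, 2.156, 0.01]
wrist_force: [0.2, 0.5, 0.2]
width: 0.405
```

```bash
python3 - <<'E'
from h import *
s=st();c=bot.read_camera("wrist");cv2.imwrite("pics/w23.png",c["img"][:,:,::-1]);np.savez("w23.npz",img=c["img"],T=wristT(s,c))
E
```

```text
t 45.0 p [0.5003 0.2205 0.1445] x-yaw 86.78 zaxis [ 0.007  0.003 -1.   ] F [0.2 0.5 0.2] w 0.405 q [ 0.37  0.1   1.99  0.    1.04 -1.15]
```

View pics/w23.png

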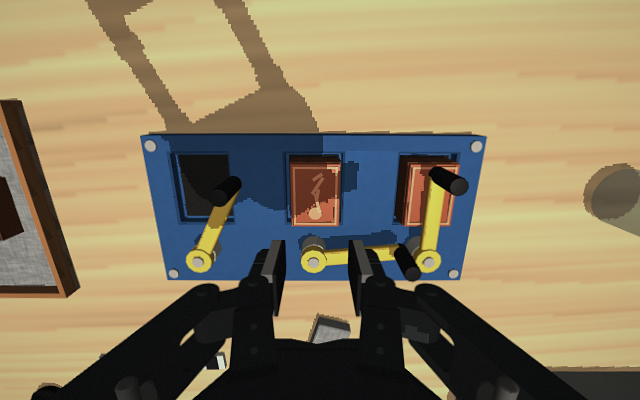

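arm_command(steps=[0.87,0.56,0,0,0,0,0.4,0.87,0.56,0,0,0,0,0.4,0.86,0.56,0,0,0,0,0.4,0,0,0,0,0,1,0.4,0,0,0,0,0,1,0.4,0,0,0,0,0,1,0.4,0,0,0,0,0,1,0.4,0,0,0,0,0,1,0.4,0,0,0,0,0,1,0.4,0,0,0,0,0,1,0.4])

```text
time: 46.3
tool_pos: [0.5514, 0.2941, 0.1388]
tcp_rot: [2.907, 1.192, -0.005]
wrist_force: [0.4, -0.5, 0.1]
width: 0.396
```

arm_command(steps=[0,0,0,0,0,1,0.4,0,0,0,0,0,1,0.4,0,0,0,0,0,1,0.4,0,0,0,0,0,1,0.4,0,0,0,0,0,1,0.4,0,0,0,0,0,1,0.4,0,0,0.5,0,0,1,0.4,0,0,0.8,0,0,0.3,0.4,0,0,0,0,0,0,0.4])

```text
time: 47.42
tool_pos: [0.5497, 0.2932, 0.0978]
tcp_rot: [3.138, 0.028, -0.011]
wrist_force: [0.2, -0.0, 0.2]
width: 0.397
```

```bash
python3 - <<'E'
from h import *
s=st();c=bot.read_camera("wrist");cv2.imwrite("pics/w24.png",c["img"][:,:,::-1])
E
```

```text
t 47.42 p [0.5497 0.2932 0.0978] x-yaw 1.01 zaxis [-0.007 -0.003 -1.   ] F [ 0.2 -0.   0.2] w 0.397 q [ 0.45  0.3   1.85 -0.    1.    0.43]
```

View pics/w24.png

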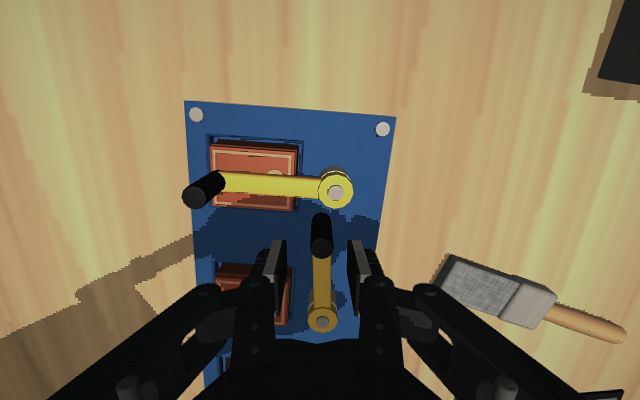

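Same geometry as with lever 3. Descend and swing lever 2 shut.

arm_command(steps=[0.1,-0.06,0.5,0,0,0,0.4,0,0,0.45,0,0,0,0.3,0,0,0,0,0,0,0.3,-0.279,0.0146,0,0,0,-1,0.3,-0.279,0.0146,0,0,0,-1,0.3,-0.279,0.0146,0,0,0,-1,0.3,-0.279,0.0146,0,0,0,-1,0.3,-0.279,0.0146,0,0,0,-1,0.3,-0.279,0.0146,0,0,0,-1,0.3,-0.279,0.0146,0,0,0,-1,0.3])

```text
time: 48.72
tool_pos: [0.5028, 0.2757, 0.0739]
tcp_rot: [-2.92, -1.156, -0.004]
wrist_force: [-0.4, 2.6, 0.1]
width: 0.297
```

arm_command(steps=[-0.279,0.0146,0,0,0,-1,0.3,-0.279,0.0146,0,0,0,-1,0.3,-0.279,0.0146,0,0,0,-1,0.3,-0.279,0.0146,0,0,0,-1,0.3,-0.279,0.0146,0,0,0,-1,0.3,-0.279,0.0146,0,0,0,-1,0.3,-0.279,0.0146,0,0,0,-1,0.3,-0.15,0,0,0,0,0,0.3,0,0,0,0,0,0,0.3])

```text
time: 49.85
tool_pos: [0.477, 0.2187, 0.0733]
tcp_rot: [2.318, 2.12, 0.001]
wrist_force: [0.3, 0.1, -0.4]
width: 0.3
```

```bash
python3 - <<'E'
from h import *
s=st();c=bot.read_camera("wrist");cv2.imwrite("pics/w25.png",c["img"][:,:,::-1])
E
```

```text
t 49.85 p [0.477  0.2187 0.0733] x-yaw 84.87 zaxis [ 0.001 -0.    -1.   ] F [ 0.3  0.1 -0.4] w 0.3 q [ 0.38  0.16  2.08 -0.    0.91 -1.1 ]
```

View pics/w25.png

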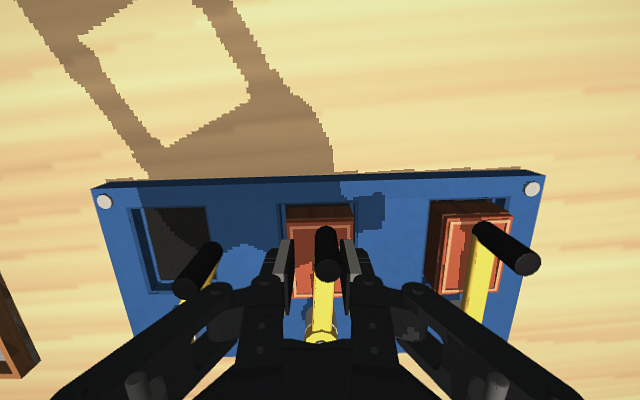

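arm_command(steps=[-0.12,0,0,0,0,0,0.3,-0.05,0,0,0,0,0,0.3,0,0,0,0,0,0,0.3])

```text
time: 50.28
tool_pos: [0.4763, 0.2138, 0.0731]
tcp_rot: [2.317, 2.122, 0.0]
wrist_force: [0.5, 0.6, 0.6]
width: 0.302
```

arm_command(steps=[-0.05,0,0,0,0,0,0.3,0,0,0,0,0,0,0.3])

```text
time: 50.52
tool_pos: [0.4763, 0.2131, 0.0731]
tcp_rot: [-2.316, -2.121, -0.002]
wrist_force: [-0.5, 5.5, -0.6]
width: 0.299
```

arm_command(steps=[0.15,0,0,0,0,0,0.4,0,0,-0.7,0,0,0,0.4,0,0,-0.7,0,0,0,0.4,-1,0.13,0,0,0,0,0.4,-1,0.13,0,0,0,0,0.4,-0.3,0,0,0,0,1,0.4,0,0,0,0,0,1,0.4,0,0,0,0,0,1,0.4,0,0,0,0,0,1,0.4,0,0,0,0,0,0,0.4])

```text
time: 51.78
tool_pos: [0.4781, 0.1471, 0.1149]
tcp_rot: [2.706, 1.596, -0.001]
wrist_force: [0.7, -0.2, 0.4]
width: 0.398
```

```bash
python3 - <<'E'
from h import *
s=st();c=bot.read_camera("wrist");cv2.imwrite("pics/w26.png",c["img"][:,:,::-1])
E
```

```text
t 51.77 p [0.4781 0.1471 0.1149] x-yaw 61.06 zaxis [-0.    -0.001 -1.   ] F [ 0.7 -0.2  0.4] w 0.398 q [ 0.25  0.06  2.1  -0.    0.99 -0.82]
```

View pics/w26.png

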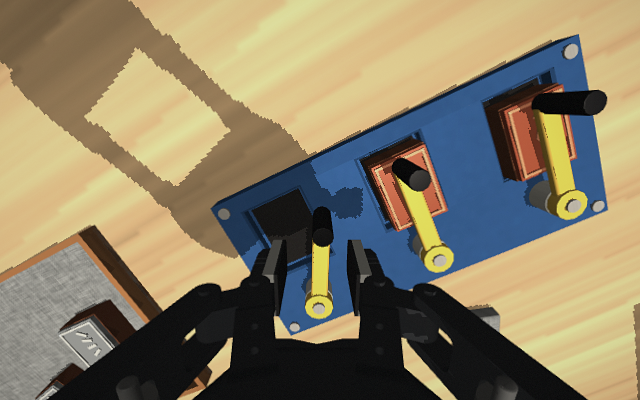

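arm_command(steps=[0.06,0,0.7,0,0,0,0.4,0,0,0.7,0,0,0,0.3,0,0,0,0,0,0,0.3,-0.279,0.0146,0,0,0,-1,0.3,-0.279,0.0146,0,0,0,-1,0.3,-0.279,0.0146,0,0,0,-1,0.3,-0.279,0.0146,0,0,0,-1,0.3,-0.15,0,0,0,0,-0.3,0.3,0,0,0,0,0,0,0.3])

```text
time: 52.95
tool_pos: [0.4695, 0.1126, 0.074]
tcp_rot: [2.282, 2.158, 0.001]
wrist_force: [0.1, 0.8, -0.5]
width: 0.305
```

```bash
python3 - <<'E'
from h import *
s=st()
E
```

```text
t 52.95 p [0.4695 0.1126 0.074 ] x-yaw 86.79 zaxis [ 0.001  0.    -1.   ] F [ 0.1  0.8 -0.5] w 0.305 q [ 0.18  0.08  2.17 -0.    0.9  -1.33]
```

arm_command(steps=[-0.1,0,0,0,0,0,0.3,-0.04,0,0,0,0,0,0.3,0,0,0,0,0,0,0.3])

```text
time: 53.32
tool_pos: [0.4692, 0.1087, 0.0734]
tcp_rot: [2.283, 2.158, 0.001]
wrist_force: [0.3, 2.1, 1.8]
width: 0.298
```

arm_command(steps=[-0.05,0,0,0,0,0,0.3,0,0,0,0,0,0,0.3])

```text
time: 53.58
tool_pos: [0.4692, 0.1083, 0.0734]
tcp_rot: [-2.283, -2.156, -0.004]
wrist_force: [0.7, 7.3, 1.6]
width: 0.297
```

At the stop. Back off, lift, and move clear for a final check.

arm_command(steps=[0.2,0,0,0,0,0,0.35,0,0,-1,0,0,0,0.4,0,0,-1,0,0,0,0.4,0,0,-1,0,0,0,0.4,0,0,-1,0,0,0,0.4,0,-0.6,-1,0,0,0,0.4,0,0,-1,0,0,0,0.4,0,0,0,0,0,0,0.4])

```text
time: 54.58
tool_pos: [0.4526, 0.1141, 0.2558]
tcp_rot: [2.28, 2.156, 0.006]
wrist_force: [0.5, -0.3, -0.1]
width: 0.404
```

```bash
python3 - <<'E'
from h import *
s=st();c=bot.read_camera("wrist");cv2.imwrite("pics/w27.png",c["img"][:,:,::-1]);np.savez("w27.npz",img=c["img"],T=wristT(s,c))
c=bot.read_camera("top");cv2.imwrite("pics/top2.png",cv2.resize(c["img"][100:280,100:520,::-1],None,fx=1.9,fy=1.9,interpolation=cv2.INTER_CUBIC))
E
```

```text
t 54.58 p [0.4526 0.1141 0.2558] x-yaw 86.79 zaxis [ 0.005  0.    -1.   ] F [ 0.5 -0.3 -0.1] w 0.404 q [ 0.19 -0.15  2.02 -0.    1.27 -1.32]
```

View pics/w27.png

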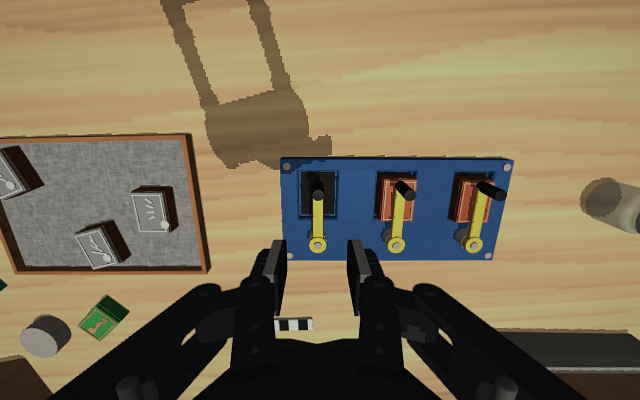

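View pics/top2.png

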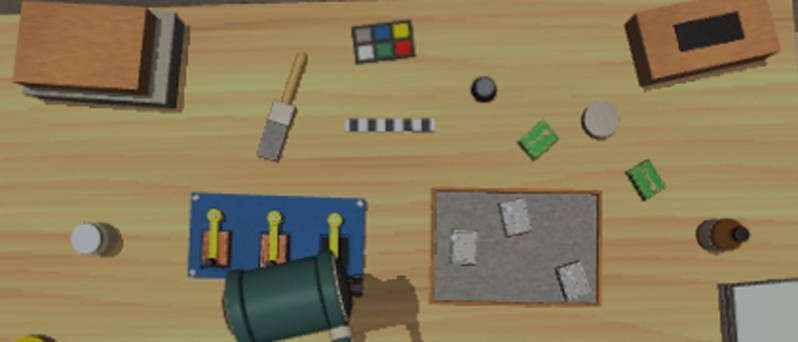

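```bash
python3 - <<'E'
from h import *
z=np.load("w27.npz");c=bot.read_camera("wrist");T=z["T"];im=z["img"][:,:,::-1].copy()
x0,y0,a=0.5205,.2179,-.056
def F(x,y,zz): return [x0+np.cos(a)*x-np.sin(a)*y,y0+np.sin(a)*x+np.cos(a)*y,zz]
s=3.2;o=np.array([275,145])
v=cv2.resize(im[145:270,275:520],None,fx=s,fy=s,interpolation=cv2.INTER_CUBIC)
for py in (0,.105):
  for hx,hy,zz,col in [(.03,.0225,.036,(0,255,0)),(.034,.0265,.02,(0,255,255))]:
    P=[F(-.025+i*hx,py+j*hy,zz) for i,j in [(-1,-1),(1,-1),(1,1),(-1,1)]]
    cv2.polylines(v,[np.int32((w2px(c,P,T)-o+.5)*s)],True,col,1)
for py in(-.105,0,.105):
    P=[F(.035,py,.048),F(-.045,py,.048)];q=np.int32((w2px(c,P,T)-o+.5)*s);cv2.line(v,q[0].tolist(),q[1].tolist(),(255,0,255),1)
cv2.imwrite("pics/w27z.png",v)
E
```

```text
(no output)
```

View pics/w27z.png

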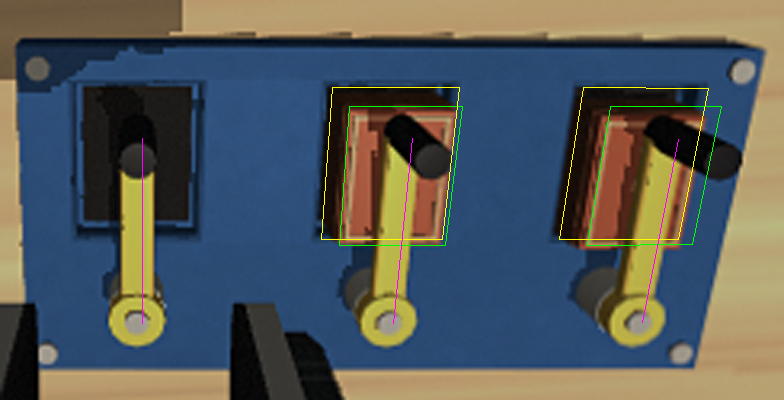

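```bash
python3 -c "
from h import *
st();print(bot.finish_job())"
```

```text
t 54.73 p [0.4503 0.1137 0.2518] x-yaw 86.78 zaxis [-0.002 -0.001 -1.   ] F [-0.3  0.4 -0.3] w 0.397 q [ 0.19 -0.15  2.02 -0.    1.27 -1.32]
the job is handed in; nothing more can be done
None
```

The job is done and handed in at 54.7 s; `finish_job` gives no verdict, so success rests on my own checks.

**What I did:**
- I opened lever 3, took the zinc block out of pocket 3 and laid it flat in the empty part of the crate.
- Only two copper blocks were present. I seated one in pocket 3 and the other in pocket 2.
- I swung all three levers shut until each met its stop, at 5 to 7 N. Lever 1 closes over the empty pocket.

**Last checks in the wrist and top pictures:**
- Both copper blocks lie face up and down in their pockets, and all three zinc blocks lie flat in the crate.
- The lever bars line up with the shut direction.
- The green look-alikes and the bench items in view stand where they were.
- The gripper was open and clear of everything.

**Disagreement:** in the last wrist view, the frame position I had fitted at the start was off by about 2 mm. That is within the calibration tolerance. The seated heights I judged from the pictures and the release height; I did not measure them directly.

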